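# Show a turntable thrust bearing to the inspection camera

## Robot

A 6-joint arm with a two-finger parallel gripper is mounted at the origin on the work surface. World frame = base frame: x ahead of the robot, y to its left, z up, the work surface at z = 0. Lengths are in m, angles in degrees, forces in N, time in s.
With the tool pointing down it reaches from about 0.35 to 0.875 m from the base axis. Payload 4.2 kg.
Tool frame: the origin (TCP) lies on the centre line of the jaws, within the pads' length; the fingertips stand r.tip_extent ahead of it and the grasp point (between the pads) lies 11 mm behind it (r.tip_extent is the distance from the TCP to the fingertips, in m); z points along the fingers, y is the line along which they close (so a half turn about z gives the same grasp; the last joint's range is limited). The gripper opens to 87 mm and grips with 3 to 60 N. Pads are 19 mm wide; open, the fingers measure 117 mm over their backs; the gripper's body (75 mm by 190 mm) begins 51 mm behind the grasp point.
Start: joints at [-50.443, 22.042, 0.453, 0, -68.411, -14.817], TCP at [0.262, -0.568, 0.231] pointing down, gripper open.
Joint ranges: [-179.83, 179.83], [-69.29, 118.12], [-61.27, 80.66], [-181.25, 117.63], [-171.15, -9.14], [-177.46, 177.46]. Speed limits (degrees/s): [159.86, 159.86, 180, 180, 180, 180].

## Interface

Orientations are given as a 3x3 rotation matrix whose columns are the frame's x, y, z axes.
In Python, from station import r gives the robot as it stands.
- The arm moves only by the shell command python3 -m jog 'ROWS'. ROWS is text: rows parted by semicolons, each of 5 numbers parted by spaces: the opening, from 0 (shut) to 1 (fully open), then the shift along the world's x, y, z in mm, then the turn about the world's z in degrees. In form: hand dx dy dz roll; .... A call has 1 to 5 rows; each row shifts and turns the commanded pose from where the row before left it; what a row does not reach is not made up. A row lasts 1/8 s, in which the tool goes at most 62.5 mm and 10.7 degrees, less where a joint would pass 70% of its speed; a pose out of reach is approached as far as the arm can. A call is refused whole if a number of a shift passes 62.5 or a number of a turn 10.7, either way. A call with a gripper value outside its range is refused whole. The fingers move at their own pace and stop on an object; the grip force is fixed at half the most. Time passes only in rows, so rows that do not move let the fingers close. It gives the time, the measured TCP pose, the force, the opening and the grip force at its end, in the units of the state.
- r.sense(): the state, without advancing time (a new reading comes with each control period).
- r.capture(name): name is "scene" or "side" or "wrist"; returns a dict with "pixels" (400x640x3 uint8, red, green, blue), "fovy" (degrees; the focal length in pixels is half the picture's height over the tangent of half this angle, whatever the lens; pixels are square), "cx", "cy" (the principal point, pixels), "origin" and "orientation" of the camera in the world; the wrist camera has in their place "T_tool_cam" (4x4, takes a point from camera to tool coordinates, whose origin is the TCP and whose axes are the flange's). Camera axes: x right, y down, z forward; pixel columns grow to the right and rows downward; lengths in m; the calibration is good to about 2 mm. A picture is of the moment at which its call begins: read the wrist's pose just before it. There is no depth.
- r.finish_job(): hands the job in; it is judged then, once.
The state is a dict: "time_s": time; "joints": joint angles; "joint_velocities": joint speeds; "effort": joint torques, N m; "tcp_pos": TCP position; "ee_rot": TCP orientation; "wrist_force": force on the tool from outside, world axes, zero at the start; "moment": the same for the moment, N m; "gripper_width": opening from 0.0 (shut) to 1.0 (fully open); "gripper_force": force on a finger pad.
Only numpy, scipy, OpenCV 4.12 (cv2) and the standard library are available. Lean on these libraries where they do the work, as an engineer would, in place of code of your own. Each camera call takes 0.05 s, during which the arm holds its last target. There are 200 camera calls.

## Task

Strip the turntable spindle for a wear check: lift the wheel hub off it and set the hub down gently in the shallow tin tray, flat and the same way up. Then lift off the thrust bearing that lay under the hub and hold it up to the small inspection camera, centred in its view with the grooved underside facing squarely into the lens, 90 mm from the glass. Finish while still holding it there, motionless; leave the camera and all the other parts as they are.

Things in the scene. Friction and masses are not known exactly. Their poses are not given: they have to be found in the camera images.
- unit: turntable drive unit, fixed: grey base plate 190 x 130 mm, top 14 mm above the table; on it a bearing tower 35 mm across (68 mm below 24 mm height), top at 45 mm, and an upright 12 mm steel spindle on up to 84 mm. Origin on the table under the spindle axis, z up; plate from 60 mm towards -x to 130 mm towards +x; a motor 53 mm high stands on it from 80 mm out towards +x.
- hub: nickel wheel hub, 0.3 kg or so: a flange 60 mm in diameter and 7 mm thick below, a boss 36 mm in diameter and 29 mm high above it, 36 mm high in all, with a 15 mm bore right through. At the start it is threaded on the spindle and rests loose on the thrust bearing, flange down. Origin in the centre of the flange's underside, z up through the boss.
- bearing: bronze thrust bearing: a plain ring 46 mm in diameter, 14 mm high, with a 15 mm bore and three oil grooves on its underside. At the start it lies loose on the tower, threaded on the spindle, underneath the hub: only its rim shows. Origin in the centre of the grooved underside, z towards the plain top face.
- bearing_top (a point): centre of the bearing's plain top face, 14 mm above bearing.
- tray: shallow open tin tray, fixed, 140 mm (its x) by 210 mm (its y), rim 13 mm high, walls and floor 3 mm. Origin in the centre of its underside, on the table. The half towards its -y is empty; the collar lies in the half towards its +y.
- stand: stand of the inspection camera, fixed: steel foot 95 x 85 mm and a yoke 94 mm high with tilt knobs, that carries the camera barrel on a level axis 82 mm above the table. Origin on the table under the tilt axis; at zero yaw the camera leans towards -x.
- lens (a point): centre of the inspection camera's front glass: a black barrel 38 mm thick with a 50 mm ring light round the glass, in the yoke, leaning 11 to 29 degrees from straight up, roughly towards the robot. z is the line of sight, out of the glass; y is level, along the tilt axis. The glass is 45 mm out from the tilt axis. Friction alone holds the tilt: do not push it.
- collar: steel set collar, 28 mm in diameter, 12 mm high, lying in the tray; leave alone.
- funnel_cup: tin parts cup 68 mm in diameter and 75 mm high with a brass funnel standing in it, 134 mm high in all and 100 mm across the funnel; leave alone.
- jewel: domed glass jewel lens, 38 mm in diameter, 15 mm high, on the table; leave alone.
- button_cap: plastic button cap, 26 mm in diameter, 11 mm high, on the table; leave alone.
- spare_bearing: spare bearing ring, 34 mm in diameter and 10 mm high, lying on the table: smaller than the one asked for; leave alone.
- idler: small idler wheel with a 44 mm flange and a 24 mm boss, 18 mm high, lying on the table; leave alone.
- driver: screwdriver lying on the table; leave alone.
Things that resemble listed ones, but are neither listed nor needed, are in the scene too. Leave any pink or purple look-alike of the stand alone.

How it is judged:
By the outcome, as a careful person would: the job done as asked, in the order asked, and still so for the second after the job is handed in, while the arm keeps its last pose, push and grip.
It also fails if it takes over 54 s, if anything falls off the work surface, if the arm or the gripper's body presses on something with over 40 N, if the wrist force passes 120 N, or if a joint passes its speed limit or range.

## Working session

There is one attempt and no reset: what is moved stays moved. The work goes in short steps, Python scripts to look and compute and a shell command to move; the robot and the scene stay as the last step left them, time stands still between calls to the robot, and variables do not carry over. Pictures are saved under pics/ and viewed, at most 10 in all, crops included, and the job is handed in when it is done.

```bash
ls; mkdir -p pics; python3 - <<'E'
from station import r
import cv2,json
s=r.sense();print({k:s[k] for k in('time_s','tcp_pos','ee_rot','gripper_width')},r.tip_extent)
for n in('scene','side'):
    c=r.capture(n);cv2.imwrite(f'pics/{n}0.png',c['pixels'][:,:,::-1]);print(n,c['fovy'],c['cx'],c['cy'],c['origin'],c['orientation'])
E
```

```text
pics
{'time_s': 0.0, 'tcp_pos': array([ 0.26133074, -0.5670903 ,  0.22946944]), 'ee_rot': array([[-9.08287573e-01, -4.18345233e-01, -9.74957556e-04],
       [-4.18346363e-01,  9.08285518e-01,  1.93369441e-03],
       [ 7.65879907e-05,  2.16422055e-03, -9.99997655e-01]]), 'gripper_width': 1.0016285248357188} 0.008
scene 50.56043608012173 324.781361968133 198.58170573056788 [1.17352548 0.1326168  1.01464251] [[-0.23387383  0.78406839 -0.5749259 ]
 [ 0.97220173  0.18174145 -0.1476274 ]
 [-0.01126212 -0.59347014 -0.80477721]]
side 42.41798758745476 313.46870685588857 203.7340472987948 [-0.11242914  0.57706175  0.95920339] [[-0.71835965 -0.47002605  0.51286931]
 [-0.69562916  0.49349823 -0.52207238]
 [-0.00771248 -0.73180258 -0.68147304]]
```

View pics/scene0.png

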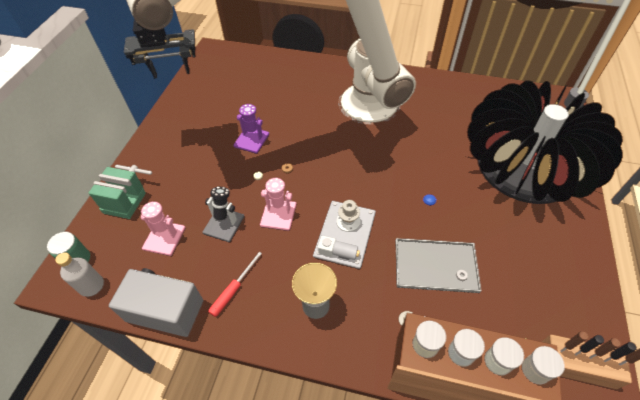

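View pics/side0.png

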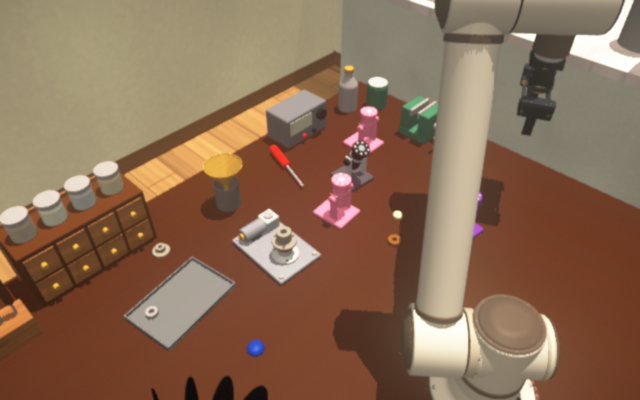

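The real (black) stand is at about (222,210) in the scene view and (356,160) in the side view. The unit's hub is at (348,212) and (284,238), and the tray at (437,265) and (180,300). Next I'll enlarge these.

```bash
python3 - <<'E'
import cv2,numpy as np
a=cv2.imread('pics/scene0.png');b=cv2.imread('pics/side0.png')
def crop(i,u,v,w=80,h=60): return cv2.resize(i[v:v+h,u:u+w],(400,300),interpolation=cv2.INTER_CUBIC)
cv2.imwrite('pics/c1.png',np.vstack([np.hstack([crop(a,185,182),crop(b,316,132)]),np.hstack([crop(a,308,190,),crop(b,244,215)])]))
E
```

```text
(no output)
```

View pics/c1.png

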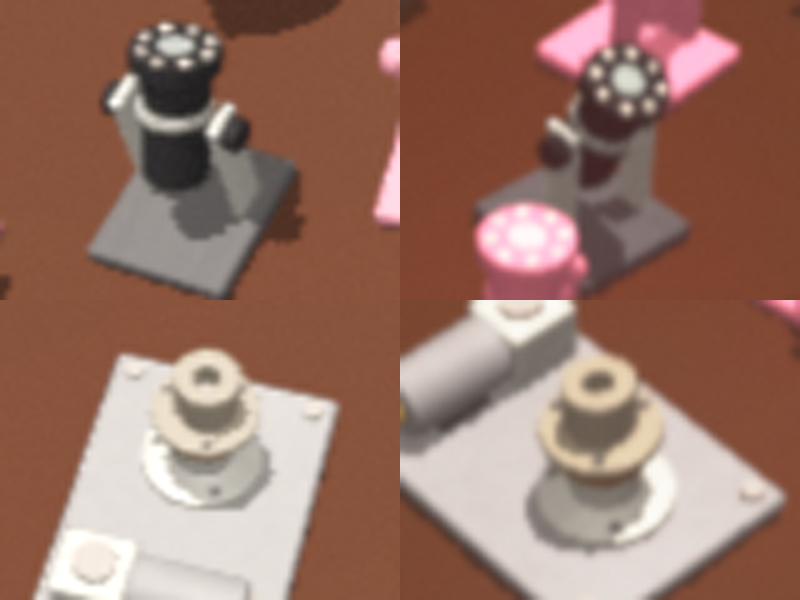

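The lens glass is at scene (220,191) and side (361.6,148). The knobs are at scene (207.4,201.4) and (231.8,208.4). The hub's top bore is at scene (349.4,205) and side (284,231). I'll triangulate from these.

```bash
cat > h.py <<'E'
import numpy as np
from scipy.optimize import least_squares
C={'scene':(50.56043608012173,324.781361968133,198.58170573056788,[1.17352548,0.1326168,1.01464251],[[-0.23387383,0.78406839,-0.5749259],[0.97220173,0.18174145,-0.1476274],[-0.01126212,-0.59347014,-0.80477721]]),
'side':(42.41798758745476,313.46870685588857,203.7340472987948,[-0.11242914,0.57706175,0.95920339],[[-0.71835965,-0.47002605,0.51286931],[-0.69562916,0.49349823,-0.52207238],[-0.00771248,-0.73180258,-0.68147304]])}
def cam(n):
    f,cx,cy,o,R=C[n]; return 200/np.tan(np.radians(f)/2),cx,cy,np.array(o),np.array(R)
def wcam(r):
    s=r.sense();c=r.capture('wrist');T=np.eye(4);T[:3,:3]=s['ee_rot'];T[:3,3]=s['tcp_pos'];T=T@c['T_tool_cam']
    return (200/np.tan(np.radians(c['fovy'])/2),c['cx'],c['cy'],T[:3,3],T[:3,:3]),c['pixels'],s
def proj(c,p):
    f,cx,cy,o,R=c; q=(np.asarray(p)-o)@R; return np.stack([cx+f*q[...,0]/q[...,2],cy+f*q[...,1]/q[...,2]],-1)
def onz(c,uv,z):
    f,cx,cy,o,R=c; d=R@np.array([(uv[0]-cx)/f,(uv[1]-cy)/f,1]); return o+d*(z-o[2])/d[2]
def tri(obs):
    return least_squares(lambda p:np.concatenate([proj(c,p)-uv for c,uv in obs]),[.5,0,.1])
E
python3 - <<'E'
from h import *
np.set_printoptions(precision=4,suppress=True)
S,D=cam('scene'),cam('side')
t=tri([(S,(220,191.2)),(D,(361.6,148))]);print('lens',t.x,t.fun)
t=tri([(S,(231.8,208.4)),(D,(347,162))]);print('knobR',t.x,t.fun)
for uv in[(207.4,201.4),(231.8,208.4)]:print('knob z82',onz(S,uv,.082))
print('lens scene at z.125',onz(S,(220,191.2),.125),onz(D,(361.6,148),.125))
for uv in[(203,232),(230,241.4),(244.4,215)]:print('foot',onz(S,uv,.008))
t=tri([(S,(349.4,205)),(D,(284,231))]);print('hub',t.x,t.fun,onz(S,(349.4,205),.095),onz(D,(284,231),.095))
for uv in[(397,240),(477,242),(479,291),(397,287)]:print('tray',onz(S,uv,.013))
print('collar',onz(S,(462,275),.015))
for uv in [(332.4,201.2),(375.4,210.6)]: print('plate',onz(S,uv,.014))
E
```

```text
lens [ 0.5755 -0.3089  0.1236] [-0.2607 -0.2695 -0.2838  0.2551]
knobR [ 0.5963 -0.2755  0.0837] [-0.2573 -0.2518 -0.2799  0.2358]
knob z82 [ 0.589  -0.3489  0.082 ]
knob z82 [ 0.5959 -0.2752  0.082 ]
lens scene at z.125 [ 0.5771 -0.3072  0.125 ] [ 0.5745 -0.3088  0.125 ]
foot [ 0.6446 -0.3573  0.008 ]
foot [ 0.656  -0.2723  0.008 ]
foot [ 0.5638 -0.2638  0.008 ]
hub [0.5222 0.0314 0.096 ] [-0.5084 -0.3891 -0.4737  0.2944] [0.5224 0.0328 0.095 ] [0.5228 0.0293 0.095 ]
tray [0.5502 0.1742 0.013 ]
tray [0.5071 0.3865 0.013 ]
tray [0.6516 0.3953 0.013 ]
tray [0.688 0.193 0.013]
collar [0.6175 0.3512 0.015 ]
plate [ 0.4629 -0.027   0.014 ]
plate [0.4675 0.1007 0.014 ]
```

```bash
python3 -m jog '1 25 60 0 -10;1 25 60 0 -10;1 25 60 0 -10;1 25 60 0 0;1 25 60 0 0'; python3 -m jog '1 20 60 0 0;1 20 60 0 0;1 20 60 0 0;1 20 60 0 0;1 20 60 0 0'; python3 -m jog '1 0 0 0 0;1 0 0 0 0;1 0 0 0 0'; python3 - <<'E'
from h import *
from station import r
import cv2,pickle
c,p,s=wcam(r);pickle.dump(c,open('w1.pkl','wb'));cv2.imwrite('pics/w1.png',p[:,:,::-1]);print(s['tcp_pos'],s['ee_rot'],c[3],c[4],s['time_s'])
E
```

```text
time_s: 0.72
tcp_pos: [0.3802, -0.2828, 0.2304]
ee_rot: [[-0.997, 0.075, -0.0], [0.075, 0.997, 0.0], [0.0, 0.0, -1.0]]
wrist_force: [1.6, 0.5, -0.3]
gripper_width: 1.0
gripper_force: 0.0
time_s: 1.35
tcp_pos: [0.4788, 0.0139, 0.2306]
ee_rot: [[-0.997, 0.075, 0.0], [0.075, 0.997, 0.0], [-0.0, 0.0, -1.0]]
wrist_force: [1.2, 0.1, -0.0]
gripper_width: 1.0
gripper_force: 0.0
time_s: 1.72
tcp_pos: [0.4782, 0.0107, 0.2305]
ee_rot: [[-0.997, 0.077, -0.001], [0.077, 0.997, -0.0], [0.001, -0.0, -1.0]]
wrist_force: [0.7, 0.1, -1.0]
gripper_width: 0.999
gripper_force: 0.0
[0.47817149 0.0106703  0.2304623 ] [[-9.97049728e-01  7.67555618e-02 -6.51254517e-04]
 [ 7.67556864e-02  9.97049917e-01 -1.68456776e-04]
 [ 6.36403267e-04 -2.17947270e-04 -9.99999774e-01]] [0.40478562 0.01574678 0.3832684 ] [[ 7.69032789e-02  9.60391505e-01  2.67832116e-01]
 [ 9.97038507e-01 -7.39909350e-02 -2.09656148e-02]
 [-3.18049673e-04  2.68651258e-01 -9.63237458e-01]] 1.725
```

View pics/w1.png

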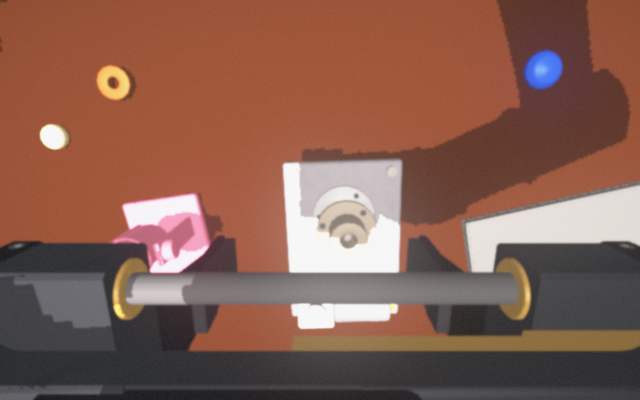

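The bore is at (348,240) in the wrist view; the tray's near corner is at (465,220).

```bash
python3 - <<'E'
from h import *
import pickle
c=pickle.load(open('w1.pkl','rb'))
S,D=cam('scene'),cam('side')
print(onz(c,(348,240),.095))
t=tri([(S,(349.4,205)),(D,(284,231)),(c,(348,240))]);print(t.x,t.fun)
print('tray',onz(c,(465,220),.013),onz(c,(640,183),.013))
print('plate',onz(c,(285,163),.014),onz(c,(402,159),.014))
print('pink',tri([(S,(277,185)),(D,(341,180))]).x, 'funnel',tri([(S,(315,284)),(D,(223,165))]).x)
E
```

```text
[0.52174325 0.03064981 0.095     ]
[0.52174195 0.03075222 0.09529385] [-0.71758134 -0.40138037 -0.13089899  0.46853292  0.13860892  0.11325146]
tray [0.54097352 0.16826572 0.013     ] [0.51269258 0.35836005 0.013     ]
plate [ 0.46059449 -0.02790732  0.014     ] [0.46595611 0.09794111 0.014     ]
pink [ 0.52367483 -0.16689833  0.12797528] funnel [0.77960104 0.00268232 0.13221694]
```

```bash
python3 -m jog '1 22 10 0 0;1 22 10 -30 0;1 0 0 -50 0;1 0 0 0 0;1 0 0 0 0'
```

```text
time_s: 2.4
tcp_pos: [0.5237, 0.0312, 0.1524]
ee_rot: [[-0.997, 0.075, 0.003], [0.075, 0.997, -0.0], [-0.003, 0.0, -1.0]]
wrist_force: [-0.4, 0.6, 0.5]
gripper_width: 1.0
gripper_force: 0.0
```

```bash
python3 -m jog '1 -2 0 -40 0;1 0 0 -33 0;1 0 0 0 0;1 0 0 0 0;0.45 0 0 0 0';  python3 -m jog '0 0 0 0 0;0 0 0 0 0;0 0 0 0 0;0 0 0 0 0'
```

```text
time_s: 3.02
tcp_pos: [0.5222, 0.0322, 0.0798]
ee_rot: [[-0.997, 0.075, 0.004], [0.075, 0.997, 0.001], [-0.004, 0.002, -1.0]]
wrist_force: [0.8, -0.1, 0.6]
gripper_width: 0.95
gripper_force: 0.0
time_s: 3.52
tcp_pos: [0.5207, 0.0318, 0.0776]
ee_rot: [[-0.997, 0.075, -0.0], [0.075, 0.997, -0.0], [0.0, -0.0, -1.0]]
wrist_force: [-0.5, -0.4, -0.0]
gripper_width: 0.515
gripper_force: 0.0
```

```bash
python3 -m jog '0 0 0 0 0;0 0 0 0 0;0 0 0 0 0';python3 -m jog '0 0 0 5 0;0 0 0 10 0;0 0 0 10 0;0 0 0 10 0;0 0 0 0 0'
```

```text
time_s: 3.9
tcp_pos: [0.5207, 0.0318, 0.0775]
ee_rot: [[-0.997, 0.075, -0.0], [0.075, 0.997, -0.0], [0.0, -0.0, -1.0]]
wrist_force: [0.3, 0.1, -0.1]
gripper_width: 0.411
gripper_force: 30.0
time_s: 4.53
tcp_pos: [0.5214, 0.032, 0.1139]
ee_rot: [[-0.997, 0.075, 0.003], [0.075, 0.997, 0.001], [-0.002, 0.001, -1.0]]
wrist_force: [-0.8, -0.7, -2.0]
gripper_width: 0.413
gripper_force: 30.0
```

```bash
python3 -m jog '0 0 0 20 0;0 15 40 0 0;0 20 50 0 0;0 20 50 0 0;0 20 45 0 0';python3 -m jog '0 10 20 0 0;0 0 0 0 0;0 0 0 0 0';python3 - <<'E'
from h import *
from station import r
import cv2,pickle
c,p,s=wcam(r);pickle.dump(c,open('w2.pkl','wb'));q=r.capture('scene')['pixels'];d=r.capture('side')['pixels']
cr=lambda i,u,v:cv2.resize(i[v:v+75,u:u+100],(400,300),interpolation=cv2.INTER_CUBIC)
bot=np.hstack([cr(q,308,180),cr(d,235,205)])
cv2.imwrite('pics/w2.png',np.vstack([cv2.resize(p,(480,300)).copy() if 0 else np.hstack([cv2.resize(p,(480,300)),cv2.resize(q[200:300,380:487],(320,300))]),bot])[:,:,::-1]);print(s['tcp_pos'],s['time_s'])
E
```

```text
time_s: 5.15
tcp_pos: [0.5959, 0.2184, 0.1322]
ee_rot: [[-0.997, 0.075, -0.001], [0.075, 0.997, -0.0], [0.001, -0.0, -1.0]]
wrist_force: [0.6, 0.3, -2.4]
gripper_width: 0.413
gripper_force: 30.0
time_s: 5.52
tcp_pos: [0.6049, 0.236, 0.1319]
ee_rot: [[-0.997, 0.075, -0.002], [0.075, 0.997, -0.001], [0.002, -0.001, -1.0]]
wrist_force: [-0.4, 0.2, -3.7]
gripper_width: 0.414
gripper_force: 30.0
[0.60492131 0.23598725 0.13192817] 5.525
```

View pics/w2.png

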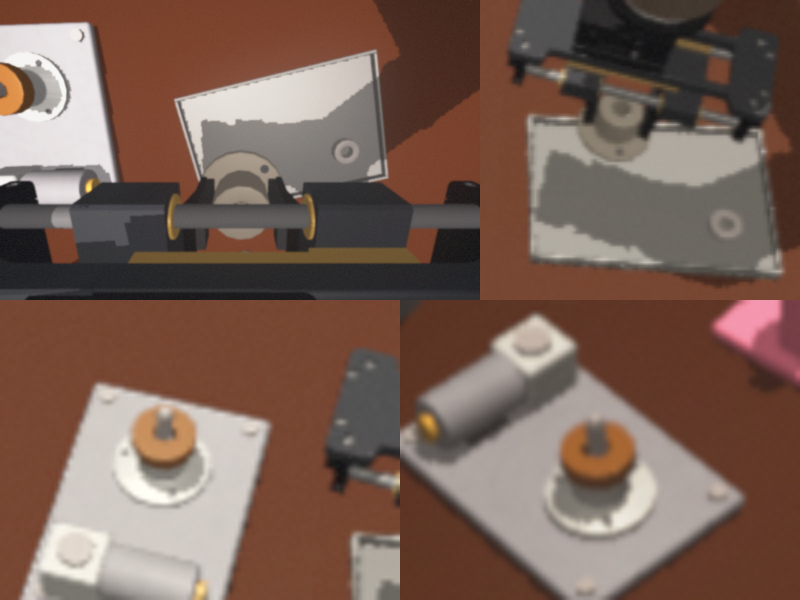

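The bearing stayed on the tower. In the full-size wrist view the tray corners are at (236,132), (501,69) and (515,237).

```bash
python3 - <<'E'
from h import *
import pickle
c=pickle.load(open('w2.pkl','rb'));S,D=cam('scene'),cam('side')
k=[onz(c,u,.013) for u in[(236,132),(501,69),(515,237)]];print(k,(k[0]+k[2])/2, np.linalg.norm(k[1]-k[0]),np.linalg.norm(k[2]-k[1]))
y=(k[1]-k[0]);y/=np.linalg.norm(y);print('target',(k[0]+k[2])/2-.05*y, y)
print('bearing',onz(S,(348.8,213),.059),onz(D,(284.5,243.5),.059))
E
```

```text
[array([0.54559153, 0.17342502, 0.013     ]), array([0.51501811, 0.3752055 , 0.013     ]), array([0.64944885, 0.39536226, 0.013     ])] [0.59752019 0.28439364 0.013     ] 0.20408356047041065 0.13593350745927055
target [0.60501061 0.23495789 0.013     ] [-0.14980837  0.98871505  0.        ]
bearing [0.52360469 0.03272701 0.059     ] [0.5186023  0.03401723 0.059     ]
```

```bash
python3 -m jog '0 0 0 -40 0;0 0 0 -40 0;0 0 0 -20 0;0 0 0 -5 0;0 0 0 0 0';python3 -m jog '0 0 0 0 0;0 0 0 -2 0;0 0 0 0 0'
```

```text
time_s: 6.3
tcp_pos: [0.6062, 0.2366, 0.0283]
ee_rot: [[-0.997, 0.075, 0.001], [0.075, 0.997, 0.0], [-0.001, 0.0, -1.0]]
wrist_force: [0.3, 0.6, -2.8]
gripper_width: 0.412
gripper_force: 30.0
time_s: 6.68
tcp_pos: [0.6057, 0.2369, 0.026]
ee_rot: [[-0.997, 0.075, 0.0], [0.075, 0.997, 0.0], [-0.0, 0.0, -1.0]]
wrist_force: [0.4, 1.1, -3.6]
gripper_width: 0.414
gripper_force: 30.0
```

```bash
python3 -m jog '0 0 0 -2 0;0 0 0 0 0';python3 -m jog '0 0 0 -1 0;0 0 0 0 0'; python3 -m jog '0 0 0 -1 0;0 0 0 0 0'
```

```text
time_s: 6.92
tcp_pos: [0.6055, 0.2367, 0.0234]
ee_rot: [[-0.997, 0.075, -0.0], [0.075, 0.997, -0.0], [0.0, -0.0, -1.0]]
wrist_force: [0.4, 0.6, -3.5]
gripper_width: 0.411
gripper_force: 30.0
time_s: 7.18
tcp_pos: [0.6056, 0.2368, 0.0224]
ee_rot: [[-0.997, 0.075, -0.0], [0.075, 0.997, -0.0], [0.0, -0.0, -1.0]]
wrist_force: [0.6, 0.4, -2.1]
gripper_width: 0.414
gripper_force: 30.0
time_s: 7.42
tcp_pos: [0.6058, 0.2368, 0.0217]
ee_rot: [[-0.997, 0.075, 0.0], [0.075, 0.997, 0.0], [-0.0, 0.0, -1.0]]
wrist_force: [-0.1, -0.0, -2.2]
gripper_width: 0.415
gripper_force: 30.0
```

```bash
python3 -m jog '0 0 0 -0.5 0;0 0 0 0 0';python3 -m jog '0 0 0 -0.5 0;0 0 0 0 0'
```

```text
time_s: 7.68
tcp_pos: [0.6058, 0.2368, 0.0216]
ee_rot: [[-0.997, 0.075, 0.0], [0.075, 0.997, 0.0], [-0.0, 0.0, -1.0]]
wrist_force: [-1.8, 0.4, 0.9]
gripper_width: 0.409
gripper_force: 30.0
time_s: 7.92
tcp_pos: [0.6058, 0.2368, 0.0215]
ee_rot: [[-0.997, 0.075, 0.0], [0.075, 0.997, 0.0], [-0.0, 0.0, -1.0]]
wrist_force: [-3.0, -0.9, 6.2]
gripper_width: 0.412
gripper_force: 30.0
```

```bash
python3 -m jog '0.6 0 0 0 0;0.6 0 0 0 0;0.6 0 0 0 0;0.6 0 0 0 0';python3 -m jog '0.6 0 0 30 0;0.6 0 0 50 0;1 0 0 40 0;1 0 0 0 0;1 0 0 0 0'
```

```text
time_s: 8.43
tcp_pos: [0.6058, 0.2368, 0.0204]
ee_rot: [[-0.997, 0.075, 0.0], [0.075, 0.997, -0.0], [-0.0, -0.0, -1.0]]
wrist_force: [-0.8, 0.7, -0.5]
gripper_width: 0.598
gripper_force: 0.0
time_s: 9.05
tcp_pos: [0.6052, 0.2366, 0.1401]
ee_rot: [[-0.997, 0.075, -0.001], [0.075, 0.997, -0.0], [0.001, -0.0, -1.0]]
wrist_force: [0.4, 0.2, -0.7]
gripper_width: 0.858
gripper_force: 0.0
```

```bash
python3 -m jog '1 -20 -50 0 0;1 -20 -50 0 0;1 -20 -50 0 0;1 -23 -55 -10 0;1 0 0 0 0';python3 -m jog '1 0 0 0 0;1 0 0 0 0'
```

```text
time_s: 9.68
tcp_pos: [0.519, 0.0283, 0.1284]
ee_rot: [[-0.997, 0.08, -0.007], [0.08, 0.997, -0.002], [0.006, -0.002, -1.0]]
wrist_force: [0.5, 0.3, 0.2]
gripper_width: 1.002
gripper_force: 0.0
time_s: 9.93
tcp_pos: [0.5233, 0.0327, 0.1303]
ee_rot: [[-0.997, 0.074, -0.0], [0.074, 0.997, -0.0], [0.0, -0.0, -1.0]]
wrist_force: [0.1, -0.2, -0.2]
gripper_width: 1.001
gripper_force: 0.0
```

```bash
python3 -m jog '1 -1.5 -1 -40 0;1 0 0 -40 0;1 0 0 -8.5 0;0.6 0 0 0 0;0 0 0 0 0';python3 -m jog '0 0 0 0 0;0 0 0 0 0;0 0 0 0 0;0 0 0 0 0;0 0 0 0 0'
```

```text
time_s: 10.55
tcp_pos: [0.5225, 0.0315, 0.0436]
ee_rot: [[-0.997, 0.074, 0.003], [0.074, 0.997, 0.001], [-0.003, 0.001, -1.0]]
wrist_force: [0.0, 0.3, 0.3]
gripper_width: 0.855
gripper_force: 0.0
time_s: 11.18
tcp_pos: [0.5215, 0.0309, 0.0426]
ee_rot: [[-0.997, 0.075, 0.001], [0.075, 0.997, 0.0], [-0.001, 0.0, -1.0]]
wrist_force: [-0.9, 0.2, 3.8]
gripper_width: 0.511
gripper_force: 30.0
```

```bash
python3 -m jog '0 0 0 0 0;0 0 0 0 0;0 0 0 0 0';python3 -m jog '0 0 0 10 0;0 0 0 15 0;0 0 0 20 0;0 0 0 0 0;0 0 0 0 0'; python3 -m jog '0 0 0 20 0;0 0 0 0 0;0 0 0 0 0'; python3 - <<'E'
from h import *
from station import r
import cv2,pickle
c,p,s=wcam(r);pickle.dump(c,open('w3.pkl','wb'));q=r.capture('scene')['pixels'];d=r.capture('side')['pixels']
cr=lambda i,u,v:cv2.resize(i[v:v+75,u:u+100],(400,300),interpolation=cv2.INTER_CUBIC)
bot=np.hstack([cr(q,308,160),cr(d,235,185)])
cv2.imwrite('pics/w3.png',np.vstack([np.hstack([cv2.resize(p[200:380,200:480],(467,300)),cv2.resize(q[200:300,380:491],(333,300))]),bot])[:,:,::-1]);print(s['tcp_pos'],s['time_s'])
E
```

```text
time_s: 11.55
tcp_pos: [0.5215, 0.0309, 0.0426]
ee_rot: [[-0.997, 0.075, 0.001], [0.075, 0.997, 0.0], [-0.001, 0.0, -1.0]]
wrist_force: [-2.0, 0.7, 5.7]
gripper_width: 0.512
gripper_force: 30.0
time_s: 12.18
tcp_pos: [0.5205, 0.0305, 0.0868]
ee_rot: [[-0.997, 0.076, -0.001], [0.076, 0.997, -0.0], [0.001, -0.0, -1.0]]
wrist_force: [-0.0, -0.2, -1.7]
gripper_width: 0.514
gripper_force: 30.0
time_s: 12.55
tcp_pos: [0.5205, 0.0306, 0.1061]
ee_rot: [[-0.997, 0.075, -0.002], [0.075, 0.997, -0.0], [0.002, -0.0, -1.0]]
wrist_force: [-0.1, -0.4, -2.9]
gripper_width: 0.51
gripper_force: 30.0
[0.52045664 0.03063843 0.10608456] 12.55
```

View pics/w3.png

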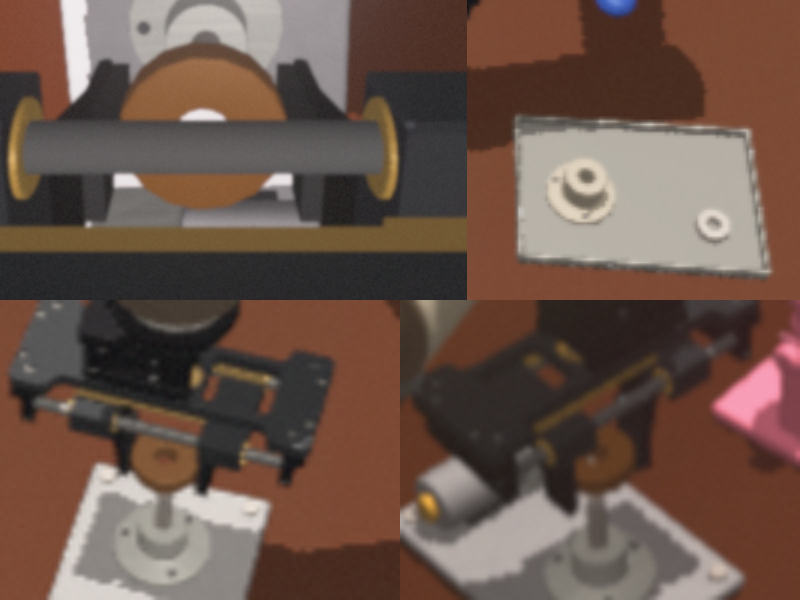

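The hub sits flat in the tray and the bearing is in the jaws, its top-face centre near wrist (322,277).

```bash
python3 - <<'E'
from h import *
import pickle
c=pickle.load(open('w3.pkl','rb'))
z=.1061+.0164
for uv in [(322,277),(322,228.5),(322,325),(272,272),(372,272)]: print(onz(c,uv,z)-[.5205,.0306,0])
# predicted outline of ring top face for centre dx
R=np.array([[-.997,.075,0],[.075,.997,0],[0,0,-1]])
a=np.linspace(0,2*np.pi,73)
for dx in (-.004,0,.004):
    P=np.array([.5205+dx,.0306,z])+.023*np.stack([np.cos(a),np.sin(a),0*a],-1)
    q=proj(c,P);print(dx,q.min(0),q.max(0),'crop', (q.min(0)-200)*1.667,(q.max(0)-200)*1.667)
E
```

```text
[-0.00163527 -0.00014519  0.1225    ]
[-0.0240632   0.00154114  0.1225    ]
[ 0.02247618 -0.00195809  0.1225    ]
[-0.00567256 -0.02168221  0.1225    ]
[-0.00239425  0.02174874  0.1225    ]
-0.004 [269.10416547 222.00563325] [374.74818499 318.20135076] crop [115.19664384  36.68339063] [291.30522438 197.04165171]
0 [270.16152783 230.9936586 ] [375.06062555 325.83416217] crop [116.95926689  51.66642889] [291.82606278 209.76554834]
0.004 [271.20406614 239.8504184 ] [375.36867371 333.36415973] crop [118.69717826  66.43064747] [292.33957908 222.31805427]
```

```bash
python3 -m jog '0 0 0 60 0;0 0 -50 60 0;0 -5 -60 25 0;0 -5 -60 0 0;0 -5 -60 0 0';python3 -m jog '0 0 -60 0 0;0 0 -50 0 0;0 0 0 0 0;0 0 0 0 0;0 0 0 0 0'; python3 - <<'E'
from h import *
from station import r
import cv2,pickle
c,p,s=wcam(r);pickle.dump(c,open('w4.pkl','wb'))
cv2.imwrite('pics/w4.png',p[:,:,::-1]);print(s['tcp_pos'],s['time_s'],proj(c,[.5755,-.309,.124]))
E
```

```text
time_s: 13.32
tcp_pos: [0.506, -0.1883, 0.2391]
ee_rot: [[-0.997, 0.074, 0.0], [0.074, 0.997, 0.0], [-0.0, 0.0, -1.0]]
wrist_force: [0.4, -0.7, -2.1]
gripper_width: 0.509
gripper_force: 30.0
time_s: 13.95
tcp_pos: [0.5065, -0.2956, 0.2389]
ee_rot: [[-0.997, 0.074, -0.0], [0.074, 0.997, 0.0], [0.0, 0.0, -1.0]]
wrist_force: [0.6, 0.9, -1.5]
gripper_width: 0.51
gripper_force: 30.0
[ 0.50647014 -0.29564426  0.23894297] 13.95 [312.41104362 279.19344478]
```

```bash
python3 -m jog '0 -45 0 15 0;0 -25 0 0 0;0 0 0 0 0;0 0 0 0 0'; python3 - <<'E'
from h import *
from station import r
import cv2,pickle
c,p,s=wcam(r);pickle.dump(c,open('w4.pkl','wb'))
u,v=proj(c,[.58,-.309,.1]).astype(int);print(u,v,s['tcp_pos'],s['time_s'],proj(c,[.5755,-.309,.124]))
x0,y0=u-100,max(v-80,0);print(x0,y0)
cv2.imwrite('pics/w4.png',cv2.resize(p[y0:y0+150,x0:x0+200,::-1],(800,600),interpolation=cv2.INTER_CUBIC))
E
```

```text
time_s: 14.5
tcp_pos: [0.4372, -0.2962, 0.2545]
ee_rot: [[-0.997, 0.074, 0.001], [0.074, 0.997, -0.0], [-0.001, -0.0, -1.0]]
wrist_force: [-0.1, -0.3, -1.9]
gripper_width: 0.508
gripper_force: 30.0
319 324 [ 0.43716325 -0.29624974  0.25449579] 14.5 [319.39198003 336.13302721]
219 244
```

View pics/w4.png

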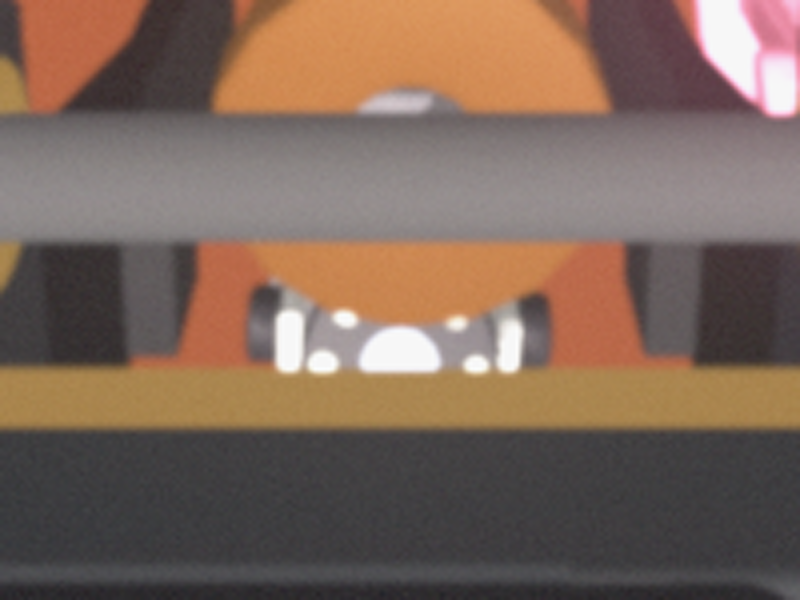

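The ring and rods hide the lens in this view; only the knobs show, level with each other at crop rows 320 to 325. I'll look from the +x side instead.

```bash
python3 -m jog '0 50 0 0 0;0 50 0 0 0;0 50 0 0 0;0 40 0 0 0;0 0 0 0 0';python3 -m jog '0 0 0 0 0;0 0 0 0 0'; python3 - <<'E'
from h import *
from station import r
import cv2,pickle
c,p,s=wcam(r);pickle.dump(c,open('w5.pkl','wb'))
u,v=proj(c,[.58,-.309,.1]).astype(int);print(u,v,s['tcp_pos'],s['time_s'],proj(c,[.5755,-.309,.124]))
x0,y0=u-100,max(v-75,0);print(x0,y0)
cv2.imwrite('pics/w5f.png',p[:,:,::-1])
cv2.imwrite('pics/w5.png',cv2.resize(p[y0:y0+150,x0:x0+200,::-1],(800,600),interpolation=cv2.INTER_CUBIC))
E
```

```text
time_s: 15.18
tcp_pos: [0.6293, -0.2957, 0.2509]
ee_rot: [[-0.997, 0.073, -0.003], [0.073, 0.997, 0.001], [0.003, 0.001, -1.0]]
wrist_force: [-0.8, -0.5, -2.4]
gripper_width: 0.508
gripper_force: 30.0
time_s: 15.42
tcp_pos: [0.6258, -0.2968, 0.2545]
ee_rot: [[-0.997, 0.075, 0.0], [0.075, 0.997, -0.0], [-0.0, -0.0, -1.0]]
wrist_force: [0.3, -0.3, -1.7]
gripper_width: 0.511
gripper_force: 30.0
304 140 [ 0.62577834 -0.29676487  0.25451172] 15.425 [302.36514346 137.25199088]
204 65
```

View pics/w5.png

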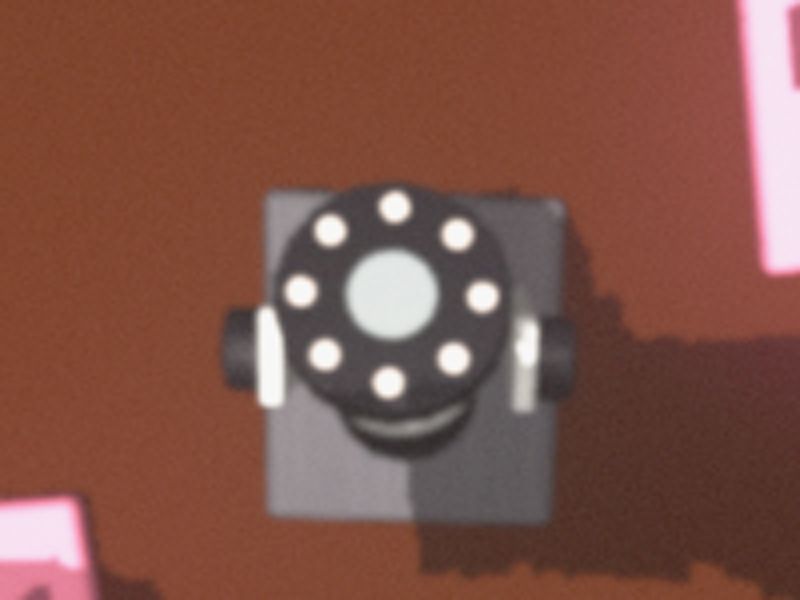

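The glass is at crop (392,294), eight LEDs surround it, and the knobs are at (238,348) and (557,358). I'll fit the stand model to these.

```bash
python3 - <<'E'
from h import *
import pickle
np.set_printoptions(precision=4,suppress=True)
w=pickle.load(open('w5.pkl','rb'));S,D=cam('scene'),cam('side')
px=lambda a:np.array(a)/4+[204,65]-.375
led=px([(395,207),(458,234),(482,297),(454,359),(388,382),(324,355),(301,291),(331,230)])
kn=px([(238,348),(557,358)])
def model(p):
    x,y,yaw,t,rho,k,ph,h=p
    c,s=np.cos(yaw),np.sin(yaw);Rz=np.array([[c,-s,0],[s,c,0],[0,0,1]])
    z=Rz@[-np.sin(t),0,np.cos(t)];yy=Rz@[0,1,0];xx=np.cross(yy,z)
    o=np.array([x,y,.082]);L=o+.045*z
    a=ph+np.arange(8)*np.pi/4
    return o,L,z,yy,L+h*z+rho*(np.cos(a)[:,None]*(-xx*-1)+np.sin(a)[:,None]*yy),np.array([o-k*yy,o+k*yy])
def res(p,full=1):
    o,L,z,yy,le,K=model(p)
    # led 0 is at -x (image up), then increasing to +y
    r=[(proj(w,le)-led).ravel(),(proj(w,L)-px((392,294))),(proj(w,K)-kn).ravel()*.7, [(p[7])/.0005]]
    if full: r+=[(proj(S,L)-[220,191.2])*.7,(proj(D,L)-[361.6,148])*.7,(proj(S,K[1])-[231.8,208.4])*.5,(proj(S,K[0])-[207.4,201.4])*.5]
    return np.concatenate(r)
p0=[.5925,-.312,-.09,np.radians(22),.02,.037,np.pi,0]
best=None
for full in(1,0):
  f=min((least_squares(res,p0[:6]+[q,0],kwargs=dict(full=full)) for q in(0,np.pi)),key=lambda f:f.cost)
  o,L,z,yy,_,_=model(f.x);cov=np.linalg.inv(f.jac.T@f.jac)
  print(full,f.cost,'yaw,tilt',np.degrees(f.x[2:4]),'+-',np.degrees(np.sqrt(np.diag(cov))[2:4])*.3,'o',o,'lens',L,'z',z,f.x[4:])
  print(f.fun.round(2))
  print('bearing origin',L+.09*z,'grip centre',L+.097*z)
E
```

```text
1 1995.7860112654403 yaw,tilt [-6.4176 23.3317] +- [0.3825 0.3887] o [ 0.5939 -0.3118  0.082 ] lens [ 0.5762 -0.3098  0.1233] z [-0.3936  0.0443  0.9182] [ 0.0006  0.0376  0.2351 -0.0001]
[ -0.73  22.5  -15.99  15.44 -21.88  -0.87 -15.2  -16.83   0.73 -22.69
  16.24 -15.63  21.88   0.92  14.7   16.64  -0.13   0.01   0.36   0.17
   0.32   0.46  -0.1   -0.47  -0.04  -0.19   0.06  -0.01   0.35  -0.1
   0.09]
bearing origin [ 0.5408 -0.3058  0.206 ] grip centre [ 0.538  -0.3055  0.2124]
0 1995.5832509390846 yaw,tilt [-6.4455 23.4162] +- [0.3912 0.4001] o [ 0.594  -0.3118  0.082 ] lens [ 0.5762 -0.3098  0.1233] z [-0.3949  0.0446  0.9176] [ 0.0006  0.0376  0.2341 -0.    ]
[ -0.73  22.51 -15.99  15.45 -21.87  -0.86 -15.2  -16.83   0.73 -22.69
  16.24 -15.63  21.87   0.93  14.69  16.65  -0.13   0.01   0.33   0.21
   0.32   0.53  -0.1 ]
bearing origin [ 0.5407 -0.3058  0.2059] grip centre [ 0.5379 -0.3055  0.2123]
```

```bash
python3 - <<'E'
from h import *
import pickle
np.set_printoptions(precision=4,suppress=True)
w=pickle.load(open('w5.pkl','rb'));S,D=cam('scene'),cam('side')
px=lambda a:np.array(a)/4+[204,65]-.375
led=px([(395,207),(458,234),(482,297),(454,359),(388,382),(324,355),(301,291),(331,230)])
kn=px([(238,348),(557,358)])
def model(p):
    x,y,yaw,t,rho,k,ph,h=p
    c,s=np.cos(yaw),np.sin(yaw);Rz=np.array([[c,-s,0],[s,c,0],[0,0,1]])
    z=Rz@[-np.sin(t),0,np.cos(t)];yy=Rz@[0,1,0];xx=np.cross(yy,z)
    o=np.array([x,y,.082]);L=o+.045*z;a=ph-np.arange(8)*np.pi/4
    return o,L,z,yy,L+h*z+rho*(np.cos(a)[:,None]*xx+np.sin(a)[:,None]*yy),np.array([o-k*yy,o+k*yy])
def res(p):
    o,L,z,yy,le,K=model(p)
    return np.concatenate([(proj(w,le)-led).ravel(),(proj(w,L)-px((392,294))),(proj(w,K)-kn).ravel()*.7,[p[7]/.0005],(proj(S,L)-[220,191.2])*.7,(proj(D,L)-[361.6,148])*.7,(proj(S,K[1])-[231.8,208.4])*.5,(proj(S,K[0])-[207.4,201.4])*.5])
f=least_squares(res,[.5939,-.3118,-.11,.4,.02,.0376,np.pi,0]);o,L,z,yy,_,_=model(f.x)
print(f.cost,np.degrees(f.x[2:4]),o,L,z,f.x[4:]);print(f.fun.round(2));print(L+.09*z,L+.097*z)
E
```

```text
0.4116232601366787 [-6.4172 22.7634] [ 0.5935 -0.3117  0.082 ] [ 0.5762 -0.3098  0.1235] [-0.3845  0.0432  0.9221] [ 0.0184  0.0376  3.1442 -0.    ]
[-0.   -0.05 -0.06  0.11  0.05  0.03 -0.11 -0.08  0.01  0.15  0.12 -0.18
 -0.06 -0.04 -0.21 -0.01 -0.12 -0.01  0.38 -0.16  0.34  0.14 -0.02 -0.47
 -0.07 -0.18  0.03  0.03  0.29 -0.05  0.03]
[ 0.5416 -0.3059  0.2065] [ 0.5389 -0.3056  0.2129]
```

```bash
python3 -m jog '0 -25 60 0 -2.1;0 -25 60 0 0;0 -25 60 0 0;0 -25 60 0 0;0 -28 60 0 0';python3 -m jog '0 0 30 -50 0;0 0 0 -50 0;0 0 0 -20 0;0 0 0 0 0;0 0 0 0 0'
```

```text
time_s: 16.1
tcp_pos: [0.5025, -0.0081, 0.2551]
ee_rot: [[-0.994, 0.112, 0.002], [0.112, 0.994, 0.001], [-0.002, 0.001, -1.0]]
wrist_force: [0.7, 1.2, -1.6]
gripper_width: 0.511
gripper_force: 30.0
time_s: 16.73
tcp_pos: [0.5048, 0.0206, 0.1358]
ee_rot: [[-0.994, 0.111, 0.003], [0.111, 0.994, 0.001], [-0.003, 0.001, -1.0]]
wrist_force: [-0.2, -0.3, -0.7]
gripper_width: 0.513
gripper_force: 30.0
```

```bash
python3 -m jog '0 -6 13 0 0;0 0 0 -25 0;0 0 0 -20 0;0 0 0 0 0;0 0 0 0 0';python3 -m jog '0 0 0 0 0'
```

```text
time_s: 17.35
tcp_pos: [0.4987, 0.0342, 0.0904]
ee_rot: [[-0.994, 0.111, 0.002], [0.111, 0.994, 0.001], [-0.002, 0.001, -1.0]]
wrist_force: [-0.3, 0.9, -2.1]
gripper_width: 0.509
gripper_force: 30.0
time_s: 17.48
tcp_pos: [0.4986, 0.0341, 0.0903]
ee_rot: [[-0.994, 0.111, 0.002], [0.111, 0.994, 0.001], [-0.002, 0.001, -1.0]]
wrist_force: [-1.0, -0.7, -2.1]
gripper_width: 0.507
gripper_force: 30.0
```

Expected contact is at TCP z ≈ 0.0816. I'll step down from here.

```bash
python3 -m jog '0 0 0 -7 0;0 0 0 0 0;0 0 0 0 0';python3 -m jog '0 0 0 -1.5 0;0 0 0 0 0';python3 -m jog '0 0 0 -1.5 0;0 0 0 0 0'
```

```text
time_s: 17.85
tcp_pos: [0.4978, 0.0336, 0.082]
ee_rot: [[-0.994, 0.111, -0.0], [0.111, 0.994, -0.0], [0.0, -0.0, -1.0]]
wrist_force: [-0.5, -0.4, -1.7]
gripper_width: 0.511
gripper_force: 30.0
time_s: 18.1
tcp_pos: [0.4981, 0.0337, 0.0811]
ee_rot: [[-0.994, 0.111, 0.001], [0.111, 0.994, -0.0], [-0.001, 0.0, -1.0]]
wrist_force: [-2.2, 0.5, 2.7]
gripper_width: 0.513
gripper_force: 30.0
time_s: 18.35
tcp_pos: [0.498, 0.0337, 0.0802]
ee_rot: [[-0.994, 0.111, 0.001], [0.111, 0.994, -0.0], [-0.001, -0.0, -1.0]]
wrist_force: [-3.4, 0.0, 7.5]
gripper_width: 0.507
gripper_force: 30.0
```

```bash
python3 -m jog '0 0 0 -1.5 0;0 0 0 0 0';python3 -m jog '0 0 0 -1.5 0;0 0 0 0 0';python3 -m jog '0 0 0 -1.5 0;0 0 0 0 0;0 0 0 0 0'
```

```text
time_s: 18.6
tcp_pos: [0.498, 0.0337, 0.0787]
ee_rot: [[-0.994, 0.111, 0.001], [0.111, 0.994, -0.0], [-0.001, 0.0, -1.0]]
wrist_force: [-3.6, -0.2, 9.7]
gripper_width: 0.51
gripper_force: 30.0
time_s: 18.85
tcp_pos: [0.4978, 0.0337, 0.0771]
ee_rot: [[-0.994, 0.111, 0.0], [0.111, 0.994, -0.0], [-0.0, 0.0, -1.0]]
wrist_force: [-3.8, -0.6, 8.4]
gripper_width: 0.51
gripper_force: 30.0
time_s: 19.23
tcp_pos: [0.4978, 0.0337, 0.0756]
ee_rot: [[-0.994, 0.111, 0.0], [0.111, 0.994, -0.0], [-0.0, 0.0, -1.0]]
wrist_force: [-4.6, 0.1, 8.0]
gripper_width: 0.509
gripper_force: 30.0
```

```bash
cat > ring.py <<'E'
from h import *
import cv2
T=None
def cyl(c,s,x,z,t,r=.023,h=.014):
    a=np.linspace(0,2*np.pi,181);C=np.stack([r*np.cos(a),r*np.sin(a)],-1)
    ct,st=np.cos(t),np.sin(t)
    # gripper frame: X=-tool x (world ~+x), Y=tool y, Z up; tilt +x side up
    P=np.concatenate([np.c_[C,np.full(len(a),k)] for k in(-h/2,h/2)])
    Q=np.stack([P[:,0]*ct-P[:,2]*st+x,P[:,1],P[:,0]*st+P[:,2]*ct+z],-1)
    R=s['ee_rot'];W=s['tcp_pos']+Q[:,:1]*-R[:,0]+Q[:,1:2]*R[:,1]-Q[:,2:]*R[:,2]
    return cv2.convexHull(proj(c,W).astype(np.float32))[:,0]
def ext(hull,u):
    p=np.r_[hull,hull[:1]];v=[]
    for a,b in zip(p[:-1],p[1:]):
        if (a[0]-u)*(b[0]-u)<=0 and a[0]!=b[0]: v.append(a[1]+(b[1]-a[1])*(u-a[0])/(b[0]-a[0]))
    return min(v),max(v)
def mask(p):
    h=cv2.cvtColor(p,cv2.COLOR_RGB2HSV);return h
E
python3 - <<'E'
from h import *
from station import r
import cv2,pickle
for k,(c,p,s) in {'w6':wcam(r)}.items():
    pickle.dump((c,s,p),open('w6.pkl','wb'))
a=p[215:340,255:390];b=cv2.imread('pics/w5f.png')[215:340,255:390,::-1]
q=r.capture('scene');d=r.capture('side')
pickle.dump((q['pixels'],d['pixels']),open('w6s.pkl','wb'))
up=lambda i,w,h:cv2.resize(i,(w,h),interpolation=cv2.INTER_CUBIC)
cv2.imwrite('pics/w6.png',np.vstack([np.hstack([up(b,400,370),up(a,400,370)]),np.hstack([up(q['pixels'][180:226,315:395],400,230),up(d['pixels'][215:261,260:340],400,230)])])[:,:,::-1])
E
```

```text
(no output)
```

View pics/w6.png

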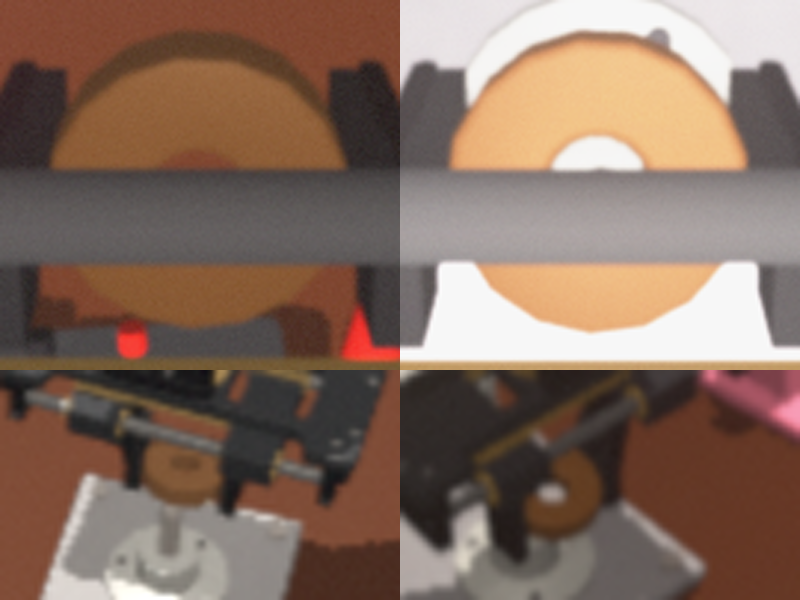

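The tilted ring shows clearly. In the left (flat) and right (tilted) panels respectively, the top-face far edge is at rows 58 and 37, the silhouette top at 30 and 30, the bore top at 150 and 135, and the near edge at 327 and 331.

```bash
cat > fit.py <<'E'
from h import *
def fit(c,s,rows,h=.014):
    names=['ft','fb','bore','nt'];R=np.array(s['ee_rot'])
    def pts(p):
        x,z,t,r=p;P=np.array([[-r,h/2],[-r,-h/2],[-.0075,h/2],[r,h/2]])
        X=P[:,0]*np.cos(t)-P[:,1]*np.sin(t)+x;Z=P[:,0]*np.sin(t)+P[:,1]*np.cos(t)+z
        W=np.array(s['tcp_pos'])-X[:,None]*R[:,0]-Z[:,None]*R[:,2];return proj(c,W)[:,1]
    f=least_squares(lambda p:np.r_[(pts(p)-rows),(p[3]-.023)/.0002],[0,.01,.2,.023],x_scale=[.001,.001,.01,.001])
    return f.x[:2]*1e3,np.degrees(f.x[2]),f.x[3]*1e3,f.fun
E
python3 - <<'E'
from fit import *
import pickle
np.set_printoptions(precision=3,suppress=True)
rw=lambda a:215+np.array(a)/2.96-.33
c,s,p=pickle.load(open('w6.pkl','rb'));print(s['tcp_pos'])
print(fit(c,s,rw([37,30,135,331])))
c=pickle.load(open('w5.pkl','rb'));s=dict(tcp_pos=[.62578,-.29676,.25451],ee_rot=[[-.9972,.075,0],[.075,.9972,0],[0,0,-1]])
print(fit(c,s,rw([58,30,150,327])))
E
```

```text
[0.498 0.034 0.076]
(array([4.198, 1.968]), np.float64(15.373524712691019), np.float64(22.99343776644848), array([-0.198,  0.051,  0.226, -0.075, -0.033]))
(array([5.218, 0.89 ]), np.float64(2.6738241266744334), np.float64(22.985121445813235), array([-0.425,  0.1  ,  0.509, -0.177, -0.074]))
```

```bash
python3 - <<'E'
from h import *
import pickle
np.set_printoptions(precision=3,suppress=True)
rw=lambda a:215+np.array(a)/2.96-.33
c1,s1,_=pickle.load(open('w6.pkl','rb'))
c0=pickle.load(open('w5.pkl','rb'));s0=dict(tcp_pos=[.62578,-.29676,.25451],ee_rot=[[-.9972,.075,0],[.075,.9972,0],[0,0,-1]])
def rows(c,s,x,z,t,q,h=.014,r=.023):
    R=np.array(s['ee_rot']);P=np.array([[-r,h/2],[-r,-h/2],[-.0075,h/2],[r,h/2]])
    X=P[:,0]*np.cos(t)-P[:,1]*np.sin(t)+x;Z=P[:,0]*np.sin(t)+P[:,1]*np.cos(t)+z
    W=np.array(s['tcp_pos'])-(X+q[0])[:,None]*R[:,0]-(Z+q[1])[:,None]*R[:,2]
    v=proj(c,W)[:,1]; return v+q[2]
def res(p):
    q=p[5:];return np.r_[rows(c0,s0,p[0],.0094,0,q)-rw([58,30,150,327]),rows(c1,s1,p[1],p[2],p[3],q)-rw([37,30,135,331]),(p[0])/.0015,(p[1]-p[0])/.001,(p[2]-.0094)/.001,q[:2]/.002,q[2]/4,p[4]]
f=least_squares(res,[0,0,.0094,.3,0,0,0,0],x_scale=[.001,.001,.001,.01,1,.001,.001,1]);print(f.x*1e3,np.degrees(f.x[3]));print(f.fun)
E
```

```text
[   0.817    0.828    8.726  251.393    0.       1.452   -4.611 1706.07 ] 14.403784303523834
[-0.369 -1.321  1.097  0.458 -0.564 -0.662  0.411  0.844  0.544  0.011
 -0.674  0.726 -2.306  0.427  0.   ]
```

```bash
python3 -m jog '0 0 0 -1.5 0;0 0 0 0 0;0 0 0 0 0'; cat > seg.py <<'E'
from h import *
import cv2
from scipy.ndimage import gaussian_filter1d
def edges(p,bg,fg):
    """sub-pixel rows of the outer top/bottom edge of the ring per column, along the colour axis fg-bg"""
    a=p[215:340].astype(float)@(np.array(fg,float)-bg); lo=np.dot(bg,np.array(fg,float)-bg);hi=np.dot(fg,np.array(fg,float)-bg)
    a=(a-lo)/(hi-lo);out=[]
    return a
E
python3 - <<'E'
from h import *
from station import r
import pickle
w=wcam(r);pickle.dump((w[0],w[2],w[1]),open('w7.pkl','wb'));p=w[1].astype(int)
p6=pickle.load(open('w6.pkl','rb'))[2].astype(int)
import cv2
p5=cv2.imread('pics/w5f.png')[:,:,::-1].astype(int)
for n,q in(('5',p5),('6',p6),('7',p)):
  print(n)
  for v in list(range(220,242))+list(range(256,274))+list(range(302,334)): print(v,q[v,318:326].mean(0).astype(int),end=' ')
  print()
E
```

```text
time_s: 19.75
tcp_pos: [0.4979, 0.0337, 0.0741]
ee_rot: [[-0.994, 0.111, 0.0], [0.111, 0.994, -0.0], [-0.0, 0.0, -1.0]]
wrist_force: [-4.7, 0.1, 7.6]
gripper_width: 0.508
gripper_force: 30.0
5
220 [129  72  50] 221 [128  71  49] 222 [129  72  50] 223 [127  71  48] 224 [123  69  48] 225 [111  66  45] 226 [98 63 42] 227 [92 62 43] 228 [90 61 41] 229 [91 61 41] 230 [91 62 41] 231 [91 62 41] 232 [93 64 44] 233 [97 66 43] 234 [108  73  47] 235 [129  88  56] 236 [146 100  65] 237 [154 106  68] 238 [154 105  67] 239 [152 104  65] 240 [152 103  64] 241 [151 103  64] 256 [144  95  57] 257 [144  94  55] 258 [143  95  57] 259 [142  93  56] 260 [141  94  54] 261 [142  93  55] 262 [141  93  54] 263 [139  92  54] 264 [137  89  53] 265 [133  82  49] 266 [129  76  48] 267 [129  71  48] 268 [128  71  48] 269 [127  70  48] 270 [125  69  49] 271 [114  69  54] 272 [92 66 58] 273 [76 65 63] 302 [94 88 88] 303 [99 87 82] 304 [115  87  71] 305 [130  89  59] 306 [138  91  55] 307 [138  89  53] 308 [138  90  54] 309 [137  91  54] 310 [137  90  53] 311 [137  90  53] 312 [136  88  50] 313 [137  89  52] 314 [13
[... 2226 characters left out ...]
67 [246 245 243] 268 [246 245 244] 269 [246 245 244] 270 [246 244 243] 271 [240 237 234] 272 [202 194 190] 273 [147 139 137] 302 [165 154 152] 303 [181 160 149] 304 [215 172 143] 305 [235 187 140] 306 [240 194 138] 307 [241 194 138] 308 [241 194 138] 309 [240 194 136] 310 [240 193 136] 311 [240 192 136] 312 [240 193 136] 313 [240 192 136] 314 [240 191 135] 315 [240 190 134] 316 [240 190 134] 317 [239 189 133] 318 [239 189 134] 319 [239 189 133] 320 [239 188 132] 321 [239 188 132] 322 [239 187 132] 323 [238 186 131] 324 [238 185 130] 325 [237 183 129] 326 [236 188 141] 327 [243 221 197] 328 [247 245 244] 329 [247 247 247] 330 [247 247 247] 331 [247 247 247] 332 [247 247 247] 333 [247 247 247]
```

```bash
cat > f3.py <<'E'
from h import *
import pickle
np.set_printoptions(precision=3,suppress=True)
c0=pickle.load(open('w5.pkl','rb'));s0=dict(tcp_pos=[.62578,-.29676,.25451],ee_rot=[[-.9972,.075,0],[.075,.9972,0],[0,0,-1]])
def rows(c,s,x,z,t,q):
    R=np.array(s['ee_rot']);k=q[3];rb=.0075+q[4]
    P=np.array([[-.023,.007-k],[-.023,-.007+k],[-rb,.007],[.023-k,.007],[.023,.007-k],[-.023+k,.007],[-.023+k,-.007],[.023,-.007+k]])
    X=P[:,0]*np.cos(t)-P[:,1]*np.sin(t)+x;Z=P[:,0]*np.sin(t)+P[:,1]*np.cos(t)+z
    W=np.array(s['tcp_pos'])-(X+q[0])[:,None]*R[:,0]-(Z+q[1])[:,None]*R[:,2]
    v=proj(c,W)[:,1]+q[2];return np.array([min(v[[0,1,5,6]]),v[2],max(v[[3,4,7]])]),v
def run(obs,pri=.001,verbose=1):
    n=len(obs)
    def res(p):
        q=p[:5];a,v=rows(c0,s0,p[5],.0094,0,q)
        o=[(a-[225.2,265,325.3]),[(v[0]-234.2)*.5],q[:2]/.002,[q[2]/3,(q[3]-.0008)/.0004,(q[4]-.0004)/.0004,p[5]/.002]]
        for i,(c,s,ob) in enumerate(obs):
            x,z,t=p[6+3*i:9+3*i];o+=[rows(c,s,x,z,t,q)[0]-ob,[(x-p[5])/pri,(z-.0094)/pri]]
        return np.concatenate([np.atleast_1d(k) for k in o])/.3
    p0=[0,0,0,.0008,.0004,0]+[0,.0094,.3]*n
    f=least_squares(res,p0,x_scale=[.001,.001,1,.0003,.0003,.001]+[.001,.001,.02]*n)
    cov=np.linalg.pinv(f.jac.T@f.jac);sd=np.sqrt(np.diag(cov))
    print('q',f.x[:6]*1e3,'cost',f.cost)
    for i in range(n): print('x,z',f.x[6+3*i:8+3*i]*1e3,'t',np.degrees(f.x[8+3*i]),'+-',np.degrees(sd[8+3*i]))
E
python3 - <<'E'
from f3 import *
a=pickle.load(open('w6.pkl','rb'));b=pickle.load(open('w7.pkl','rb'))
for pri in(.0005,.001,.003): run([(a[0],a[1],[225.,260.6,326.8]),(b[0],b[1],[225.1,259.5,327.1])],pri)
E
```

```text
q [   1.175   -3.653 1086.227    1.037    0.641    1.175] cost 44.86460991126335
x,z [1.086 9.235] t 12.338099199599855 +- 0.9118949532944094
x,z [1.03  9.227] t 15.582835713507944 +- 0.94235060839799
q [   1.166   -3.502 1100.       1.037    0.643    1.166] cost 42.02776360234345
x,z [1.132 8.942] t 12.336443069732452 +- 0.9160995234321826
x,z [1.047 8.969] t 15.528738281048842 +- 0.9436755906639077
q [  1.066  -2.839 898.202   1.025   0.647   1.066] cost 34.46252508134256
x,z [1.731 7.482] t 12.593801752376436 +- 0.9327633062303518
x,z [1.543 7.697] t 15.579473998329126 +- 0.9478752721463299
```

```bash
cat > f4.py <<'E'
from h import *
import pickle
np.set_printoptions(precision=3,suppress=True)
A=np.linspace(0,2*np.pi,361)
def W(s,P,x,y,z,t,g):
    R=np.array(s['ee_rot']);ct,st,cg,sg=np.cos(t),np.sin(t),np.cos(g),np.sin(g)
    P=P@np.array([[1,0,0],[0,cg,-sg],[0,sg,cg]]).T
    X=P[:,0]*ct-P[:,2]*st+x;Z=P[:,0]*st+P[:,2]*ct+z
    return np.array(s['tcp_pos'])-X[:,None]*R[:,0]+(P[:,1]+y)[:,None]*R[:,1]-Z[:,None]*R[:,2]
def circ(r,h): return np.c_[r*np.cos(A),r*np.sin(A),0*A+h]
def env(uv,cols,sgn): # upper(-1)/lower(+1) envelope of a closed curve
    n=len(uv)//2;o=np.argsort(uv[:,1]);mid=(uv[:,0].max()+uv[:,0].min())/2
    ctr=uv.mean(0)[1];best=[]
    m=(uv[:,1]-ctr)*sgn>-3;p=uv[m];q=np.argsort(p[:,0]);
    return np.interp(cols,p[q,0],p[q,1])
def sub(col,v0,v1,thr,sgn): # first crossing below thr scanning rows v0->v1
    rng=range(v0,v1,1 if v1>v0 else -1);pv=None
    for v in rng:
        if pv is not None and col[v]<thr<=col[pv]: return pv+(v-pv)*(col[pv]-thr)/(col[pv]-col[v])
        pv=v
    return np.nan
def obs(p):
    B=p[:,:,2].astype(float)
    cu=np.arange(290,356,3);top=np.array([sub(B[:,u],215,268,190,1) for u in cu])
    cl=np.arange(286,360,3);bot=np.array([sub(B[:,u],335,306,190,1) for u in cl])
    cb=np.arange(313,331,2);bo=np.array([sub(B[:,u],269,245,190,1) for u in cb])
    return (cu,top),(cl,bot),(cb,bo)
def fit(c,s,o,k=.001,kb=.0006,pr=None,use_bore=True):
    (cu,top),(cl,bot),(cb,bo)=o
    def parts(p):
        pj=lambda r,h:proj(c,W(s,circ(r,h),*p))
        cs=[pj(.023-k,.007),pj(.023,.007-k),pj(.023,-.007+k),pj(.023-k,-.007)]
        tp=np.min([env(q,cu,-1) for q in cs],0);bt=np.max([env(q,cl,1) for q in cs],0)
        b=env(pj(.0075+kb,.007),cb,-1);return tp-top,bt-bot,b-bo
    def res(p):
        a,b,d=parts(p);v=[a,b]+([d] if use_bore else [])
        v=np.concatenate(v);v=v[np.isfinite(v)]/.3
        if pr is not None:v=np.r_[v,(p[2]-pr[0])/pr[1]]
        return v
    f=least_squares(res,[.001,0,.0094,.3,0],x_scale=[.001,.001,.001,.02,.02],loss='soft_l1')
    cov=np.linalg.inv(f.jac.T@f.jac);a,b,d=parts(f.x)
    print('xyz',f.x[:3]*1e3,'tilt,roll',np.degrees(f.x[3:]),'sd',np.degrees(np.sqrt(np.diag(cov))[3:]),'rms',[np.sqrt(np.nanmean(q**2)).round(2) for q in(a,b,d)],'means',[np.nanmean(q).round(2) for q in (a,b,d)])
    return f.x
E
python3 - <<'E'
from f4 import *
for n in('w6','w7'):
    c,s,p=pickle.load(open(n+'.pkl','rb'));o=obs(p)
    print(n,[np.isfinite(q[1]).sum() for q in o])
    for k in(.0005,.0012):
        for ub in(False,True): fit(c,s,o,k,.0006,None,ub)
    fit(c,s,o,.001,.0006,(.0094,.0003))
E
```

```text
w6 [np.int64(22), np.int64(25), np.int64(9)]
xyz [ 3.266 -0.728  3.581] tilt,roll [21.608 -2.864] sd [3.19  1.868] rms [np.float64(1.4), np.float64(0.3), np.float64(3.72)] means [np.float64(0.37), np.float64(-0.04), np.float64(-3.71)]
xyz [ 3.714 -0.64   3.239] tilt,roll [11.439  0.791] sd [0.275 0.784] rms [np.float64(1.46), np.float64(0.32), np.float64(0.12)] means [np.float64(0.38), np.float64(-0.01), np.float64(0.0)]
xyz [ 2.79  -0.698  4.6  ] tilt,roll [17.326  4.371] sd [0.824 1.957] rms [np.float64(1.42), np.float64(0.29), np.float64(2.48)] means [np.float64(0.35), np.float64(-0.03), np.float64(-2.44)]
xyz [ 3.243 -0.633  4.348] tilt,roll [11.746  0.615] sd [0.276 0.802] rms [np.float64(1.46), np.float64(0.33), np.float64(0.12)] means [np.float64(0.39), np.float64(-0.01), np.float64(-0.0)]
xyz [ 3.329 -0.632  4.124] tilt,roll [11.625  0.683] sd [0.275 0.795] rms [np.float64(1.44), np.float64(0.33), np.float64(0.12)] means [np.float64(0.35), np.float64(0.03), np.float64(-0.0)]
w7 [np.int64(22), np.int64(25), np.int64(9)]
xyz [ 3.2   -0.639  3.795] tilt,roll [17.647  3.918] sd [
[... 190 characters left out ...]
[0.276 0.741] rms [np.float64(1.3), np.float64(0.28), np.float64(0.1)] means [np.float64(0.32), np.float64(-0.02), np.float64(0.0)]
xyz [ 3.172 -0.799  4.38 ] tilt,roll [14.474  3.646] sd [3.75  4.931] rms [np.float64(1.29), np.float64(0.27), np.float64(0.44)] means [np.float64(0.33), np.float64(-0.02), np.float64(0.02)]
xyz [ 3.214 -0.65   4.305] tilt,roll [14.427  0.815] sd [0.277 0.775] rms [np.float64(1.31), np.float64(0.29), np.float64(0.1)] means [np.float64(0.34), np.float64(-0.03), np.float64(0.0)]
xyz [ 3.279 -0.65   4.119] tilt,roll [14.319  0.886] sd [0.278 0.777] rms [np.float64(1.3), np.float64(0.29), np.float64(0.11)] means [np.float64(0.3), np.float64(0.01), np.float64(-0.01)]
```

```bash
python3 - <<'E'
import f4
from f4 import *
def mk(N,ph):
    def circ(r,h):
        if N==0: rr=r
        else:
            d=(A-ph)%(2*np.pi/N)-np.pi/N; rr=r*np.cos(np.pi/N)/np.cos(d)
        return np.c_[rr*np.cos(A),rr*np.sin(A),0*A+h]
    return circ
for n in('w6','w7'):
    c,s,p=pickle.load(open(n+'.pkl','rb'));o=obs(p)
    (cu,tp),b,d=o;tp=tp.copy();tp[(cu>328)]=np.nan
    if n=='w6': print(tp,b[1])
    o=((cu,tp),b,d)
    for N,ph in((0,0),(12,np.pi/12),(12,0),(16,np.pi/16),(16,0)):
        f4.circ=mk(N,ph);print(n,N,end=' ');fit(c,s,o,.001,.0006)
E
```

```text
[236.127 233.973 231.466 229.542 228.516 227.597 226.656 225.667 224.839
 224.557 224.847 224.981 225.125     nan     nan     nan     nan     nan
     nan     nan     nan     nan] [312.508 314.746 316.719 318.726 320.73  322.676 323.5   324.352 325.
 325.676 326.389 327.    326.562 326.271 325.812 325.437 325.086 324.507
 323.    321.305 319.523 318.055 316.426 313.265 310.106]
w6 0 xyz [ 3.63  -0.73   3.642] tilt,roll [12.091 -0.246] sd [0.309 0.854] rms [np.float64(0.27), np.float64(0.32), np.float64(0.11)] means [np.float64(0.02), np.float64(-0.02), np.float64(-0.0)]
w6 12 xyz [ 1.765 -0.653  7.13 ] tilt,roll [12.014  0.808] sd [0.339 0.789] rms [np.float64(0.59), np.float64(0.66), np.float64(0.19)] means [np.float64(0.02), np.float64(0.09), np.float64(-0.01)]
w6 12 xyz [ 1.8   -0.664  7.181] tilt,roll [12.315 -0.846] sd [0.361 1.034] rms [np.float64(0.55), np.float64(0.7), np.float64(0.24)] means [np.float64(-0.08), np.float64(0.15), np.float64(0.0)]
w6 16 xyz [ 2.588 -0.667  5.626] tilt,roll [12.171 -0.277] sd [0.309 0.834] rms [np.float64(0.33), np.float64(0.51), np.float64(0.1
[... 539 characters left out ...]
loat64(0.62), np.float64(0.67), np.float64(0.18)] means [np.float64(-0.01), np.float64(0.06), np.float64(-0.0)]
w7 12 xyz [ 1.688 -0.667  7.288] tilt,roll [14.879 -1.29 ] sd [0.375 1.09 ] rms [np.float64(0.51), np.float64(0.65), np.float64(0.25)] means [np.float64(-0.12), np.float64(0.12), np.float64(0.01)]
w7 16 xyz [ 2.498 -0.649  5.705] tilt,roll [14.839 -0.685] sd [0.328 0.886] rms [np.float64(0.35), np.float64(0.49), np.float64(0.14)] means [np.float64(0.04), np.float64(0.03), np.float64(-0.0)]
w7 16 xyz [ 2.601 -0.775  5.505] tilt,roll [14.794  0.34 ] sd [0.337 0.889] rms [np.float64(0.43), np.float64(0.32), np.float64(0.18)] means [np.float64(0.04), np.float64(-0.01), np.float64(0.0)]
```

```bash
python3 - <<'E'
import f4
from f4 import *
s0=dict(tcp_pos=[.62578,-.29676,.25451],ee_rot=[[-.9972,.075,0],[.075,.9972,0],[0,0,-1]]);c0=pickle.load(open('w5.pkl','rb'))
c7,s7,p7=pickle.load(open('w7.pkl','rb'));c6,s6,p6=pickle.load(open('w6.pkl','rb'))
N=16
def circ(r,h):
    d=A%(2*np.pi/N)-np.pi/N;rr=r*np.cos(np.pi/N)/np.cos(d);return np.c_[rr*np.cos(A),rr*np.sin(A),0*A+h]
f4.circ=circ
cc=np.array([319.,322.,325.])
for kb in(.0,.0006,.0012):
  for nm,c,s,rw in(('5',c0,s0,(225.2,265,325.3)),('6',c6,s6,(225.1,260.7,326.9)),('7',c7,s7,(225.2,259.7,327.2))):
    for z in(.0055,.0094):
      def res(p):
        q=lambda r,h:proj(c,W(s,circ(r,h),p[0],-.0007,z+p[2],p[1],0));k=.001
        cs=[q(.023-k,.007),q(.023,.007-k),q(.023,-.007+k),q(.023-k,-.007)]
        return np.r_[np.min([env(a,cc,-1) for a in cs],0).mean()-rw[0],env(q(.0075+kb,.007),cc,-1).mean()-rw[1],np.max([env(a,cc,1) for a in cs],0).mean()-rw[2],p[2]/.003]
      f=least_squares(res,[0.002,.1,0],x_scale=[.001,.02,.001]);print(kb,nm,z,f.x[0]*1e3,f.x[2]*1e3,np.degrees(f.x[1]).round(2),f.fun.round(2))
E
```

```text
0.0 5 0.0055 3.553442659006832 -1.2632803453225514 5.79 [-0.26  0.1   0.17 -0.42]
0.0 5 0.0094 2.783668771505712 -3.6811378686802305 4.9 [-0.77  0.32  0.47 -1.23]
0.0 6 0.0055 2.732257335632567 -0.2498840899867898 16.74 [-0.03 -0.01  0.04 -0.08]
0.0 6 0.0094 2.139264302220683 -2.9850178015583078 16.75 [-0.39 -0.11  0.51 -1.  ]
0.0 7 0.0055 2.368041976705666 0.316709956529444 19.24 [ 0.04  0.02 -0.06  0.11]
0.0 7 0.0094 1.7761638445720798 -2.421449125077714 19.29 [-0.31 -0.1   0.41 -0.81]
0.0006 5 0.0055 3.3882949913016964 -0.6100379746308552 3.28 [-0.14  0.06  0.08 -0.2 ]
0.0006 5 0.0094 2.5595583940732216 -2.9195711602190517 2.29 [-0.65  0.32  0.35 -0.97]
0.0006 6 0.0055 3.0115824377096216 -0.4234104357002915 13.84 [-0.06 -0.    0.07 -0.14]
0.0006 6 0.0094 2.4013053258832926 -3.1297311633902973 13.55 [-0.48 -0.01  0.5  -1.04]
0.0006 7 0.0055 2.7676204143408314 -0.08303694218356629 16.4 [-0.01 -0.    0.01 -0.03]
0.0006 7 0.0094 2.178241218369727 -2.824724300541299 16.35 [-0.37 -0.09  0.47 -0.94]
0.0012 5 0.0055 3.1669407578817874 0.14148352324625638 1.01 [ 0.03 -0.02 -0.02  0.05]
0.0012 5 0.0094 2.285258479066477 -2.0712826693865916 -0.04 [-0.49  0.27  0.23 -0.69]
0.0012 6 0.0055 3.1547784895523585 -0.3435147656208442 11.01 [-0.06  0.01  0.05 -0.11]
0.0012 6 0.0094 2.5035878738167137 -2.976142075420201 10.46 [-0.52  0.09  0.44 -0.99]
0.0012 7 0.0055 3.0292416165795473 -0.22487262345174674 13.54 [-0.03 -0.    0.04 -0.07]
0.0012 7 0.0094 2.4174570840023115 -2.928030903558352 13.21 [-0.45  0.    0.46 -0.98]
```

```bash
python3 -m jog '0 0 0 20 0;0 0 0 5 0;0 17.3 -2.2 0 0;0 20 -2 0 0;0 0 0 0 0'; python3 -m jog '0 0 0 -5 0;0 0 0 0 0;0 0 0 0 0' ; cat h.py >/dev/null; python3 - <<'E'
from f4 import *
from station import r
w=wcam(r);pickle.dump((w[0],w[2],w[1]),open('w8.pkl','wb'))
E
```

```text
time_s: 20.42
tcp_pos: [0.5359, 0.0294, 0.0973]
ee_rot: [[-0.994, 0.112, -0.0], [0.112, 0.994, 0.0], [0.0, 0.0, -1.0]]
wrist_force: [-0.6, -0.2, -3.0]
gripper_width: 0.511
gripper_force: 30.0
time_s: 20.8
tcp_pos: [0.5347, 0.0295, 0.093]
ee_rot: [[-0.994, 0.111, -0.0], [0.111, 0.994, -0.0], [0.0, -0.0, -1.0]]
wrist_force: [0.0, -0.5, -1.6]
gripper_width: 0.51
gripper_force: 30.0
```

```bash
for i in 1 ; do python3 -m jog '0 0 0 -1 0;0 0 0 0 0'|egrep 'tcp|wrist'; python3 -m jog '0 0 0 -1 0;0 0 0 0 0'|egrep 'tcp|wrist';python3 -m jog '0 0 0 -1 0;0 0 0 0 0'|egrep 'tcp|wrist';python3 -m jog '0 0 0 -1 0;0 0 0 0 0'|egrep 'tcp|wrist'; done
```

```text
tcp_pos: [0.5351, 0.0295, 0.0921]
wrist_force: [0.3, 0.4, -1.7]
tcp_pos: [0.5351, 0.0295, 0.091]
wrist_force: [0.4, 0.2, -1.9]
tcp_pos: [0.5351, 0.0295, 0.09]
wrist_force: [0.7, 0.2, -2.4]
tcp_pos: [0.5351, 0.0294, 0.089]
wrist_force: [0.1, -0.2, -2.0]
```

```bash
for i in 1 ; do python3 -m jog '0 0 0 -1 0;0 0 0 0 0'|egrep 'tcp|wrist'; python3 -m jog '0 0 0 -1 0;0 0 0 0 0'|egrep 'tcp|wrist';python3 -m jog '0 0 0 -1 0;0 0 0 0 0'|egrep 'tcp|wrist'; done
```

```text
tcp_pos: [0.5351, 0.0295, 0.088]
wrist_force: [-0.6, 0.2, -2.1]
tcp_pos: [0.5351, 0.0295, 0.087]
wrist_force: [-0.2, -0.4, -2.6]
tcp_pos: [0.5351, 0.0295, 0.086]
wrist_force: [0.2, -0.8, -1.9]
```

```bash
for i in 1 ; do python3 -m jog '0 0 0 -1 0;0 0 0 0 0'|egrep 'tcp|wrist'; python3 -m jog '0 0 0 -0.7 0;0 0 0 0 0'|egrep 'tcp|wrist';python3 -m jog '0 0 0 -0.7 0;0 0 0 0 0'|egrep 'tcp|wrist'; done
```

```text
tcp_pos: [0.5351, 0.0295, 0.0851]
wrist_force: [0.0, 0.9, -1.5]
tcp_pos: [0.5353, 0.0295, 0.0847]
wrist_force: [-0.3, 1.0, 0.3]
tcp_pos: [0.5354, 0.0295, 0.0843]
wrist_force: [-0.9, 0.1, 3.5]
```

```bash
python3 -m jog '0 0 0 15 0;0 -17.3 2.2 0 0;0 -20 2 0 0;0 0 0 0 0;0 0 0 -14 0'; python3 -m jog '0 0 0 0 0;0 0 0 -8 0;0 0 0 0 0;0 0 0 0 0'
```

```text
time_s: 23.98
tcp_pos: [0.4998, 0.0343, 0.0856]
ee_rot: [[-0.994, 0.111, 0.005], [0.111, 0.994, 0.001], [-0.004, 0.002, -1.0]]
wrist_force: [-0.1, 0.2, -2.5]
gripper_width: 0.506
gripper_force: 30.0
time_s: 24.48
tcp_pos: [0.498, 0.0337, 0.0766]
ee_rot: [[-0.994, 0.111, -0.0], [0.111, 0.994, -0.0], [0.0, -0.0, -1.0]]
wrist_force: [0.3, -0.0, -1.6]
gripper_width: 0.516
gripper_force: 30.0
```

```bash
for i in 1; do python3 -m jog '0 0 0 -1 0;0 0 0 0 0'|egrep 'tcp|wrist';python3 -m jog '0 0 0 -1 0;0 0 0 0 0'|egrep 'tcp|wrist';python3 -m jog '0 0 0 -1 0;0 0 0 0 0'|egrep 'tcp|wrist';python3 -m jog '0 0 0 -1.5 0;0 0 0 0 0'|egrep 'tcp|wrist';python3 -m jog '0 0 0 -1 0;0 0 0 0 0;0 0 0 0 0'|egrep 'tcp|wrist'; done
cat > meas.py <<'E'
import f4,sys
from f4 import *
N=16
def circ(r,h):
    d=A%(2*np.pi/N)-np.pi/N;rr=r*np.cos(np.pi/N)/np.cos(d);return np.c_[rr*np.cos(A),rr*np.sin(A),0*A+h]
f4.circ=circ
def go(c,s,p):
    o=obs(p);(cu,tp),b,d=o;tp=tp.copy();tp[cu>328]=np.nan
    return fit(c,s,((cu,tp),b,d),.001,.0006)
E
python3 - <<'E'
from meas import *
from station import r
w=wcam(r);pickle.dump((w[0],w[2],w[1]),open('w9.pkl','wb'))
for n in('w7','w9'): go(*pickle.load(open(n+'.pkl','rb')))
E
```

```text
tcp_pos: [0.4979, 0.0337, 0.0758]
wrist_force: [-0.5, 0.3, -1.5]
tcp_pos: [0.4981, 0.0337, 0.075]
wrist_force: [0.1, -1.1, -0.1]
tcp_pos: [0.4982, 0.0337, 0.0744]
wrist_force: [-1.4, 0.6, 5.3]
tcp_pos: [0.4982, 0.0337, 0.0732]
wrist_force: [-3.8, 0.1, 6.9]
tcp_pos: [0.4983, 0.0338, 0.0723]
wrist_force: [-2.8, -0.1, 7.4]
xyz [ 2.601 -0.775  5.505] tilt,roll [14.794  0.34 ] sd [0.337 0.889] rms [np.float64(0.43), np.float64(0.32), np.float64(0.18)] means [np.float64(0.04), np.float64(-0.01), np.float64(0.0)]
xyz [ 2.292 -0.849  6.006] tilt,roll [17.4   -0.557] sd [0.364 0.993] rms [np.float64(0.56), np.float64(0.34), np.float64(0.18)] means [np.float64(0.02), np.float64(-0.03), np.float64(0.02)]
```

```bash
for i in 1; do python3 -m jog '0 0 0 -1.5 0;0 0 0 0 0'|egrep 'tcp|wrist';python3 -m jog '0 0 0 -1.7 0;0 0 0 0 0;0 0 0 0 0'|egrep 'tcp|wrist'; done
python3 - <<'E'
from meas import *
from station import r
w=wcam(r);pickle.dump((w[0],w[2],w[1]),open('w10.pkl','wb'));go(w[0],w[2],w[1])
E
```

```text
tcp_pos: [0.4985, 0.0337, 0.0708]
wrist_force: [-2.9, -0.3, 7.4]
tcp_pos: [0.4987, 0.0338, 0.0692]
wrist_force: [-2.0, -0.4, 6.8]
xyz [ 1.233 -0.803  7.614] tilt,roll [17.267 -0.853] sd [0.372 1.079] rms [np.float64(0.49), np.float64(0.48), np.float64(0.2)] means [np.float64(0.03), np.float64(-0.01), np.float64(-0.0)]
```

```bash
python3 - <<'E'
from meas import *
for n in('w6','w7','w9','w10'):
    c,s,p=pickle.load(open(n+'.pkl','rb'))
    print(n,s['tcp_pos'],'bore/bot',[np.nanmedian(q[1][len(q[1])//2-2:len(q[1])//2+3]).round(2) for q in obs(p)]);print([p[v,316:322,2].mean().astype(int) for v in range(219,236)]);print([p[v,318:326,2].mean().astype(int) for v in range(250,266)])
    o=obs(p)
    B=p[:,:,2].astype(float)
    for v in(264,308): # widths of ring at fixed rows
        row=B[v,255:392];print(v,np.round(row[::4]).astype(int))
E
```

```text
w6 [0.498 0.034 0.076] bore/bot [np.float64(224.98), np.float64(326.39), np.float64(260.73)]
[np.int64(247), np.int64(247), np.int64(247), np.int64(247), np.int64(245), np.int64(234), np.int64(171), np.int64(107), np.int64(93), np.int64(98), np.int64(108), np.int64(120), np.int64(129), np.int64(137), np.int64(139), np.int64(139), np.int64(140)]
[np.int64(139), np.int64(138), np.int64(138), np.int64(138), np.int64(137), np.int64(137), np.int64(136), np.int64(135), np.int64(131), np.int64(128), np.int64(147), np.int64(203), np.int64(236), np.int64(243), np.int64(243), np.int64(243)]
264 [ 83  82  86  87  90 112 119 124 130 130 133 135 136 129 178 242 244 244
 242 204 123 135 137 135 137 135 135 133 124  87  85  85  83  81  75]
308 [114 112  84 175 247 247 247 155 116 121 120 125 126 130 127 131 134 134
 132 133 132 133 131 131 128 127 152 247 247 247 223  89 111 113 114]
w7 [0.498 0.034 0.074] bore/bot [np.float64(225.12), np.float64(326.63), np.float64(259.78)]
[np.int64(247), np.int64(247), np.int64(247), np.int64(247), np.int64(246), np.int64(241), np.int64(188), np.int64(116), np.i
[... 1734 characters left out ...]
 np.int64(131), np.int64(107), np.int64(103), np.int64(104), np.int64(106), np.int64(105), np.int64(107), np.int64(108), np.int64(108), np.int64(109), np.int64(108)]
[np.int64(115), np.int64(115), np.int64(115), np.int64(117), np.int64(120), np.int64(120), np.int64(116), np.int64(128), np.int64(183), np.int64(231), np.int64(242), np.int64(244), np.int64(244), np.int64(244), np.int64(244), np.int64(244)]
264 [ 78  83  84  86  85 103 103 105 110 113 113 114 113 113 241 244 244 244
 244 242 118 111 112 113 113 113 112 113 108  90  86  86  81  83  75]
308 [111 112  86 174 247 247 247 122 118 124 121 122 122 126 123 126 124 127
 127 127 129 126 128 129 131 129 135 247 247 247 220  89 111 115 114]
```

```bash
for i in 1; do python3 -m jog '0 0 0 0.7 0;0 0 0 0 0'|egrep 'tcp|wrist';python3 -m jog '0 0 0 0.5 0;0 0 0 0 0'|egrep 'tcp|wrist'; python3 -m jog '0 0 0 24 0;0 17.3 -2.2 0 0;0 20 -2 0 0;0 0 0 0 0;0 0 0 -4 0'|egrep 'tcp|wrist';python3 -m jog '0 0 0 0 0;0 0 0 0 0'|egrep 'time|tcp|wrist'; done
```

```text
tcp_pos: [0.4986, 0.0338, 0.0694]
wrist_force: [-0.9, -0.8, 5.5]
tcp_pos: [0.4985, 0.0338, 0.0695]
wrist_force: [0.5, -0.4, 4.3]
tcp_pos: [0.5338, 0.0293, 0.0881]
wrist_force: [-0.4, -0.2, -2.4]
time_s: 27.95
tcp_pos: [0.5346, 0.0295, 0.0891]
wrist_force: [0.6, 0.0, -1.8]
```

```bash
for i in 1; do python3 -m jog '0 0 0 -1 0;0 0 0 0 0'|egrep 'tcp|wrist';python3 -m jog '0 0 0 -1 0;0 0 0 0 0'|egrep 'tcp|wrist'; python3 -m jog '0 0 0 -1 0;0 0 0 0 0'|egrep 'tcp|wrist';python3 -m jog '0 0 0 -1 0;0 0 0 0 0'|egrep 'tcp|wrist';python3 -m jog '0 0 0 -0.7 0;0 0 0 0 0'|egrep 'time|tcp|wrist'; done
```

```text
tcp_pos: [0.5351, 0.0295, 0.0882]
wrist_force: [0.6, -0.3, -1.8]
tcp_pos: [0.5353, 0.0295, 0.0877]
wrist_force: [-1.4, -0.4, 2.1]
tcp_pos: [0.5356, 0.0295, 0.0873]
wrist_force: [-2.6, 0.1, 6.6]
tcp_pos: [0.5358, 0.0295, 0.0869]
wrist_force: [-2.3, -0.1, 9.7]
time_s: 29.2
tcp_pos: [0.5361, 0.0295, 0.0865]
wrist_force: [-1.7, -0.8, 10.6]
```

```bash
for i in 1; do python3 -m jog '0 0 0 -0.7 0;0 0 0 0 0'|egrep 'tcp|wrist';python3 -m jog '0 0 0 0.5 0;0 0 0 0.5 0;0 0 0 0 0'|egrep 'tcp|wrist';python3 -m jog '0 0 0 0.5 0;0 0 0 0 0'|egrep 'time|tcp|wrist'; done
```

```text
tcp_pos: [0.5365, 0.0295, 0.0859]
wrist_force: [-2.1, -1.0, 9.4]
tcp_pos: [0.5363, 0.0295, 0.0862]
wrist_force: [-0.5, 0.0, 6.6]
time_s: 30.08
tcp_pos: [0.5362, 0.0295, 0.0863]
wrist_force: [0.1, -0.4, 6.0]
```

```bash
for i in 1; do python3 -m jog '0 0 0 0.5 0;0 0 0 0 0'|egrep 'tcp|wrist';python3 -m jog '0 0 0 8 0;0 -17.3 2.2 0 0;0 -20 2 0 0;0 0 0 -12 0;0 0 0 0 0'|egrep 'tcp|wrist';python3 -m jog '0 0 0 -5 0;0 0 0 0 0;0 0 0 0 0'|egrep 'time|tcp|wrist'; done
```

```text
tcp_pos: [0.5361, 0.0295, 0.0864]
wrist_force: [1.3, 0.0, 5.0]
tcp_pos: [0.4971, 0.0334, 0.0805]
wrist_force: [-0.1, -0.4, -2.7]
time_s: 31.32
tcp_pos: [0.4981, 0.0336, 0.0767]
wrist_force: [-0.4, 0.6, -1.7]
```

```bash
for i in 1; do python3 -m jog '0 0 0 -3 0;0 0 0 0 0'|egrep 'tcp|wrist';python3 -m jog '0 0 0 -0.7 0;0 0 0 0 0'|egrep 'tcp|wrist';python3 -m jog '0 0 0 -0.7 0;0 0 0 0 0'|egrep 'tcp|wrist';python3 -m jog '0 0 0 -0.7 0;0 0 0 0 0'|egrep 'time|tcp|wrist'; done
```

```text
tcp_pos: [0.4977, 0.0336, 0.0736]
wrist_force: [-0.3, -0.0, -2.3]
tcp_pos: [0.4978, 0.0337, 0.0731]
wrist_force: [0.0, -0.2, -2.5]
tcp_pos: [0.4978, 0.0337, 0.0724]
wrist_force: [0.2, 0.1, -2.5]
time_s: 32.33
tcp_pos: [0.4978, 0.0337, 0.0717]
wrist_force: [1.1, -0.6, -1.9]
```

```bash
for i in 1; do python3 -m jog '0 0 0 -0.7 0;0 0 0 0 0'|egrep 'tcp|wrist';python3 -m jog '0 0 0 -0.7 0;0 0 0 0 0'|egrep 'time|tcp|wrist'; done
python3 - <<'E'
from meas import *
from station import r
w=wcam(r);pickle.dump((w[0],w[2],w[1]),open('w11.pkl','wb'));go(w[0],w[2],w[1])
E
```

```text
tcp_pos: [0.4979, 0.0337, 0.0712]
wrist_force: [-0.4, 0.9, -1.3]
time_s: 32.83
tcp_pos: [0.4981, 0.0337, 0.0707]
wrist_force: [-1.0, -0.0, 2.5]
xyz [ 1.389 -0.765  7.465] tilt,roll [18.782  1.153] sd [0.383 1.071] rms [np.float64(0.43), np.float64(0.36), np.float64(0.3)] means [np.float64(0.05), np.float64(0.01), np.float64(-0.11)]
```

```bash
for i in 1; do python3 -m jog '0 0 0 18.5 0;0 15 -1.7 0 0;0 15.8 -1.8 0 0;0 0 0 0 0;0 0 0 0 0'|egrep 'tcp|wrist';python3 -m jog '0 0 0 -1.5 0;0 0 0 0 0'|egrep 'tcp|wrist';python3 -m jog '0 0 0 -0.8 0;0 0 0 0 0'|egrep 'time|tcp|wrist'; done
```

```text
tcp_pos: [0.5279, 0.0299, 0.0879]
wrist_force: [0.2, -1.3, -1.9]
tcp_pos: [0.5282, 0.0302, 0.0871]
wrist_force: [0.3, -0.1, -2.7]
time_s: 34.0
tcp_pos: [0.5285, 0.0302, 0.0865]
wrist_force: [0.0, -0.2, -1.1]
```

```bash
for i in 1; do python3 -m jog '0 0 0 -0.5 0;0 0 0 0 0'|egrep 'tcp|wrist';python3 -m jog '0 0 0 -0.5 0;0 0 0 0 0'|egrep 'time|tcp|wrist'; done
```

```text
tcp_pos: [0.5286, 0.0302, 0.086]
wrist_force: [0.1, -0.2, -1.8]
time_s: 34.5
tcp_pos: [0.5286, 0.0302, 0.0854]
wrist_force: [-0.1, -1.4, -2.1]
```

```bash
for i in 1; do python3 -m jog '0 0 0 -0.5 0;0 0 0 0 0'|egrep 'tcp|wrist';python3 -m jog '0 0 0 -0.5 0;0 0 0 0 0'|egrep 'tcp|wrist';python3 -m jog '0 0 0 -0.5 0;0 0 0 0 0'|egrep 'time|tcp|wrist'; done
```

```text
tcp_pos: [0.5286, 0.0302, 0.085]
wrist_force: [0.5, -0.3, -2.1]
tcp_pos: [0.5286, 0.0302, 0.0845]
wrist_force: [0.7, 0.7, -1.8]
time_s: 35.25
tcp_pos: [0.5287, 0.0302, 0.0841]
wrist_force: [-0.3, -0.3, -1.3]
```

```bash
for i in 1; do python3 -m jog '0 0 0 -0.5 0;0 0 0 0 0'|egrep 'tcp|wrist';python3 -m jog '0 0 0 -0.5 0;0 0 0 0 0'|egrep 'time|tcp|wrist'; done
```

```text
tcp_pos: [0.5289, 0.0302, 0.0838]
wrist_force: [-0.2, -0.1, 0.7]
time_s: 35.75
tcp_pos: [0.529, 0.0302, 0.0836]
wrist_force: [-0.7, 0.6, 2.6]
```

```bash
python3 -m jog '0 0 0 50 0;0 0 -20 57 0;0 0 -55 30 0;0 0 -55 0 0;0 0 -55 0 0'|egrep 'tcp|wrist'; python3 -m jog '0 4 -55 0 0;0 4 -50 0 0;0 4 -30 0 0;0 0 0 0 0;0 0 0 0 0'; python3 -m jog '0 0 0 0 0'
```

```text
tcp_pos: [0.5283, -0.1559, 0.2197]
wrist_force: [0.2, 0.1, -1.8]
time_s: 37.0
tcp_pos: [0.5402, -0.2892, 0.2189]
ee_rot: [[-0.994, 0.112, -0.002], [0.112, 0.994, 0.001], [0.002, 0.001, -1.0]]
wrist_force: [-0.5, 0.3, -2.1]
gripper_width: 0.51
gripper_force: 30.0
time_s: 37.12
tcp_pos: [0.5406, -0.2886, 0.2198]
ee_rot: [[-0.994, 0.11, -0.0], [0.11, 0.994, 0.0], [0.0, 0.0, -1.0]]
wrist_force: [0.2, 0.4, -2.5]
gripper_width: 0.509
gripper_force: 30.0
```

```bash
python3 -m jog '0 0.5 -10 -10 0;0 0.5 -7.3 -9 0;0 0 0 0 0;0 0 0 0 0;0 0 0 0 0'; python3 - <<'E'
from meas import *
from station import r
import cv2
w=wcam(r);s=w[2];print(s['tcp_pos'],s['time_s'])
q=r.capture('scene')['pixels'];d=r.capture('side')['pixels']
S,D=cam('scene'),cam('side')
out=[]
for img,c in((q,S),(d,D)):
    u0,v0=(proj(c,[.54,-.306,.19])-[32,37]).astype(int);k=5;print('crop',u0,v0)
    im=cv2.resize(img[v0:v0+75,u0:u0+65],(520,600),interpolation=cv2.INTER_CUBIC)[:,:400] if 0 else cv2.resize(img[v0:v0+75,u0+7:u0+57],(400,600),interpolation=cv2.INTER_CUBIC)
    im=im.copy()
    # predicted ring top & underside outlines at nominal pose, thin dots
    for h,col in((0,(0,255,0)),(.014,(0,255,255))):
        t=np.radians(22.76);y=np.radians(-6.4);z=np.array([-.3845,.0432,.9221]);yy=np.array([-np.sin(y),np.cos(y),0]);xx=np.cross(yy,z)
        P=np.array([.5416,-.3059,.2065])+h*z+.023*(np.cos(A[::10])[:,None]*xx+np.sin(A[::10])[:,None]*yy)
        for uv in proj(c,P): cv2.circle(im,tuple(int(e) for e in ((uv-[u0+7,v0])+.5)*8),1,col,-1)
    out.append(im)
cv2.imwrite('pics/w12.png',np.hstack(out)[:,:,::-1])
E
```

```text
time_s: 37.75
tcp_pos: [0.5418, -0.307, 0.2013]
ee_rot: [[-0.994, 0.111, 0.001], [0.111, 0.994, -0.0], [-0.001, -0.0, -1.0]]
wrist_force: [-0.9, -0.2, -1.3]
gripper_width: 0.508
gripper_force: 30.0
[ 0.542 -0.307  0.201] 37.75
crop 188 127
crop 340 96
```

View pics/w12.png

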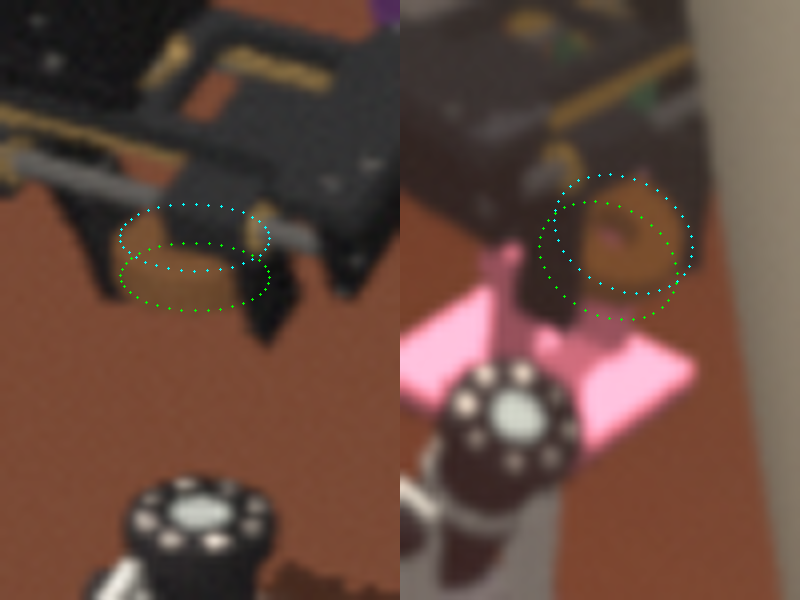

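The bearing sits within about 1 px of the predicted target outlines in both views. One small correction, then I'll hand in.

```bash
python3 -m jog '0 -0.5 1.3 -0.5 0;0 0 0 0 0;0 0 0 0 0;0 0 0 0 0;0 0 0 0 0'; python3 -c "
from station import r
s=r.sense();print(s['joint_velocities'],s['tcp_pos']);print(r.finish_job())"
```

```text
time_s: 38.52
tcp_pos: [0.5411, -0.3057, 0.2004]
ee_rot: [[-0.994, 0.111, -0.0], [0.111, 0.994, -0.0], [0.0, -0.0, -1.0]]
wrist_force: [0.2, 0.2, -1.5]
gripper_width: 0.509
gripper_force: 30.0
[ 0.03531191  0.02865949 -0.03107342 -0.00035812 -0.03268492 -0.08354095] [ 0.54114005 -0.305718    0.20043226]
the job is handed in; nothing more can be done
None
```

The job is handed in at 38.5 s, verdict not shown: the hub is flat in the tray and the bearing is held still at the lens, tilted about 22.5° (lens about 22.8°), with centring and the 90 mm distance good to roughly 2 mm by estimate; I set the tilt by pressing the held bearing's underside against the spindle top.

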